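Pack the reference block under the cantilever tray

ROBOT

A 6-joint arm with a two-finger parallel gripper is mounted at the origin on the work surface. World frame = base frame: x ahead of the robot, y to its left, z up, the work surface at z = 0. Lengths are in m, angles in degrees, forces in N, time in s.
With the tool pointing down it reaches from about 0.3 to 0.75 m from the base axis. Payload 8.5 kg.
Tool frame: the origin (TCP) lies between the finger pads; the fingertips stand ahead of it and the grasp point (between the pads) lies 8 mm behind it (env.tcp_to_tips is the z of the fingertips in the tool frame, in m); z points along the fingers, x is the direction in which the jaws open and shut, and the axes are right-handed (so a half turn about z gives the same grasp; the last joint's range is limited). The gripper opens to 85 mm and grips with 20 to 120 N. Pads are 22 mm wide; open, the fingers measure 114 mm over their backs; the gripper's body (76 mm by 85 mm) begins 54 mm behind the grasp point. The pads swing forward as they close: fully open they stand 13 mm farther back than shut.
Start: joints at [-85.502, 21.807, 74.336, -0, 83.858, -12.336], TCP at [0.159, -0.526, 0.242] pointing down, gripper open.
Joint ranges: [-178.18, 178.18], [-50.72, 133.34], [12.68, 142.11], [-81.47, 261.47], [9.98, 163.14], [-165.26, 165.26]. Speed limits (degrees/s): [136.94, 136.94, 180, 180, 180, 180].

INTERFACE

Orientations are given as a 3x3 rotation matrix whose columns are the frame's x, y, z axes.
In Python, from rig import observe, viewer, env gives the robot as it stands.
- The arm moves only by the tool jog_arm, never from a script. Its arguments are lists of equal length, an entry for each row: "dr": the turn, a rotation vector about the tool's x, y, z in rad, a list of three; "slide": the shift along the tool's x, y, z in m, a list of three; "gripper": the opening, from -1 (shut) to 1 (fully open), so that 0 is half open. In form: {"dr": [[rx, ry, rz], ...], "slide": [[dx, dy, dz], ...], "gripper": [gripper, ...]}. A call has exactly 10 rows; each row shifts and turns the commanded pose from where the row before left it, along the tool's axes as they then stand; what a row does not reach is not made up. A row lasts 1/10 s, in which the tool goes at most 50 mm and 8.59 degrees, less where a joint would pass 70% of its speed; a pose out of reach is approached as far as the arm can. A call is refused whole if a number of a shift passes 0.05 or a number of a turn 0.15, either way. A call with a gripper value outside its range is refused whole. The fingers move at their own pace and stop on an object; "force" is the grip in N (left out, the last holds). Time passes only in rows, so rows that do not move let the fingers close, or fill a call up. It gives the time, the measured TCP pose, the force and the opening at its end, in the units of the state.
- observe(): the state, without advancing time (a new reading comes with each control period).
- viewer.get_image(name): name is "side" or "top" or "wrist"; returns a dict with "pixels" (400x640x3 uint8, blue, green, red), "camera_matrix" (3x3 intrinsics, pixels), "R" (3x3) and "t" (3): a world point X has camera coordinates R X + t. Camera axes: x right, y down, z forward; pixel columns grow to the right and rows downward; lengths in m; the calibration is good to about 2 mm. The wrist camera is an equidistant fisheye: a pixel r from the principal point sees the ray r / f radians off the axis. A picture is of the moment at which its call begins. There is no depth.
- env.close_job(): hands the job in, once; it reports no verdict.
The state is a dict: "time_s": time; "q": joint angles; "qvel": joint speeds; "joint_efforts": joint torques, N m; "position": TCP position; "tool_rot": TCP orientation; "ft_force": force on the tool from outside, world axes, zero at the start; "wrist_torque": the same for the moment, N m; "grip_width": finger opening in m.
Only numpy, scipy, OpenCV 4.12 (cv2) and the standard library are available. Lean on these libraries where they do the work, as an engineer would, in place of code of your own. Each camera call takes 0.05 s, during which the arm holds its last target.

TASK

Pack the aluminium reference block for transport: swing the case's top tray up and back until it stays open, set the block upright on the two rails between the jaws underneath it with its fin pointing up, without bumping the raised tray, let go, and push the sliding jaw in until the block is pressed firmly (but not crushed) against the fixed jaw at the back. Then lower the tray gently until it is fully down on the case, and leave the other things on the bench alone.

Things in the scene. Friction and masses are not known exactly. Their poses are not given: they have to be found in the camera images.
- case: Grey case fixed to the bench, 200 (x) x 210 (y) mm. Origin: centre of its underside, z up, +x from its front (towards the robot) to its back. Walls 5 mm thick; back and sides 88 mm high, front 50. Inside, two steel rails along x, 14 mm wide, at y = -35 and +35 mm, tops at z = 14; the block rests across both. A fixed jaw at the back, a sliding jaw before it, a tray on top.
- seat (a point): Where the block's centre point belongs when clamped: case x = 60, y = 0, z = 47 mm (y free within 20 mm); axes parallel to the case's, to which the block's must be parallel. The fully open tray overhangs this place (front edge at case x = 20, underside at z = 163 mm), so the tool must come in leaning, from the front.
- tray_arm (a joint): Angle q (rad) of the four 105 mm links that carry the tray: 0 = down on the case, 1.54 = stop. The tray stays level, shifting by x = 105*(cos 15deg - cos(15deg+q)), z = 105*(sin(15deg+q) - sin 15deg) mm in the case frame. Past q = 1.31 it is over centre and stays open by its weight (4 N); short of that it falls shut when let go. Never faster downwards than 3 rad/s.
- tray_grip (a point): Grasp point on the tray's handle, an upright aluminium plate 12 thick (case x) x 70 wide (y) mm near the tray's front edge; 17 mm below the plate's top, 19 mm above the tray's rim. Tray closed: case x = -78, y = 0, z = 141 mm. The tray reaches 27 mm forward of this point.
- tray: The tray: grey, open-topped, 205 (x) x 210 (y) x 34 mm. When closed it spans case x = -105 to 100, z = 88 to 122 mm. Origin: on its front link pivots, 17 mm behind its front face and 13 mm above its underside, y = 0; axes parallel to the case's. Do not bump it with the arm or the gripper's body (over 15 N) while working under it.
- block_center (a point): Centre of the loose aluminium block (about 0.45 kg), half-way up its 66 mm height, z up. Body 50 (x) x 110 (y) x 30 mm high; on top a carrying fin 40 (x) x 16 (y) x 36 mm high, centred, from 3 mm below to 33 mm above this point; grip it across its 16 mm. Same either way round. Starts standing on the bench.
- jaw (a joint): Travel (m) of the sliding jaw towards the fixed one. 0 = fully open, its face at case x = 5 mm, 80 mm from the fixed jaw. Stays where left. On a clamped block it reads 0.030. It drags with about 3 N, plus the block's friction on the rails; the push rises sharply only when the block meets the fixed jaw.
- jaw_push (a point): Centre of the front face (facing case -x) of the sliding jaw's push plate, an upright plate 34 wide x 28 high x 10 thick mm, top 12 mm above this point; push it towards case +x. At case z = 44.5 mm, x = -25 mm plus the jaw's travel. The jaw is 30 long, 90 wide, its top at case z = 28.5 mm.
- fixed_jaw: Dark steel jaw 10 x 110 x 30 mm at the case's back wall, front face at case x = 85 mm. Origin: centre of its underside, case x = 90, z = 14 mm. Firmly pressed means at least 5 N on it while the sliding jaw is pushed home (15 to 25 N on the push plate); over 50 N would mark the block.
- jar: Bystander: clear jar, 72 mm diameter, 105 mm high; origin at its underside. Leave alone.
- funnel: Bystander: blue upturned funnel, 96 mm diameter, 48 mm high; origin at its underside. Leave alone.
- flask: Bystander: brown bottle, 60 mm diameter, 120 mm high; origin at its underside. Leave alone.
There are look-alikes about, which are no part of the job. Leave any pink or red look-alike of the part that bears block_center alone.

How it is judged:
By the outcome, as a careful person would: the job done as asked, in the order asked, and still so for the second after the job is handed in, with the robot touching nothing.
It also fails if it takes over 72 s, if anything falls off the work surface, if the arm or the gripper's body presses on something with over 40 N, if the wrist force passes 120 N, or if a joint passes its speed limit or range.

## Working session

There is one attempt and no reset: what is moved stays moved. The work goes in short steps, Python scripts to look and compute and a tool call to move; the robot and the scene stay as the last step left them, time stands still between calls to the robot, and variables do not carry over. Pictures are saved under pics/ and viewed, and the job is handed in when it is done.

Besides the shell and the picture viewer there is one more tool, called after "Emit:" in YAML: its name, and indented under it one key for each argument. jog_arm: Moves the arm, as the interface text tells. Its arguments: {"type":"object","properties":{"dr":{"type":"array","items":{"type":"array","items":{"type":"number"}}},"slide":{"type":"array","items":{"type":"array","items":{"type":"number"}}},"gripper":{"type":"array","items":{"type":"number"}},"force":{"type":"number"}},"required":["dr","slide","gripper"]}

```bash
ls; mkdir -p pics; python3 - <<'E'
from rig import observe, viewer, env
import cv2,numpy as np
s=observe(); print({k:np.round(v,4).tolist() for k,v in s.items()}); print(env.tcp_to_tips)
for n in ["side","top","wrist"]:
    d=viewer.get_image(n); cv2.imwrite(f"pics/a_{n}.png",d["pixels"]); print(n,np.round(d["camera_matrix"],2).tolist(),np.round(d["R"],4).tolist(),np.round(d["t"],4).tolist())
E
```

```text
pics
{'time_s': 0.0, 'q': [-85.504, 21.8438, 74.3846, -0.0017, 83.8582, -12.3335], 'qvel': [-0.0372, 0.0735, -0.0456, -0.0256, 0.082, -0.049], 'joint_efforts': [0.0004, -44.8464, -23.1276, -0.0001, 0.0048, 0.0], 'position': [0.1592, -0.5262, 0.2417], 'tool_rot': [[0.2895, -0.9572, -0.0001], [-0.9572, -0.2895, 0.0015], [-0.0015, -0.0003, -1.0]], 'ft_force': [0.1673, 0.0697, 0.1819], 'wrist_torque': [0.0363, -0.0043, -0.0084], 'grip_width': 0.0853}
0.011
side [[494.81, 0.0, 313.44], [0.0, 494.81, 200.72], [0.0, 0.0, 1.0]] [[-0.7306, -0.6825, 0.021], [-0.3624, 0.3616, -0.859], [0.5787, -0.6352, -0.5115]] [0.368, 0.2938, 1.2917]
top [[495.37, 0.0, 313.25], [0.0, 495.37, 200.3], [0.0, 0.0, 1.0]] [[0.0204, -0.9998, 0.0052], [-0.9927, -0.0208, -0.119], [0.119, -0.0027, -0.9929]] [-0.0476, 0.529, 1.5989]
wrist [[309.71, 0.0, 323.05], [0.0, 309.71, 198.94], [0.0, 0.0, 1.0]] [[0.2881, -0.9576, -0.0005], [-0.9138, -0.2751, 0.2987], [-0.2862, -0.0856, -0.9543]] [-0.5494, -0.038, 0.3792]
```

View pics/a_side.png

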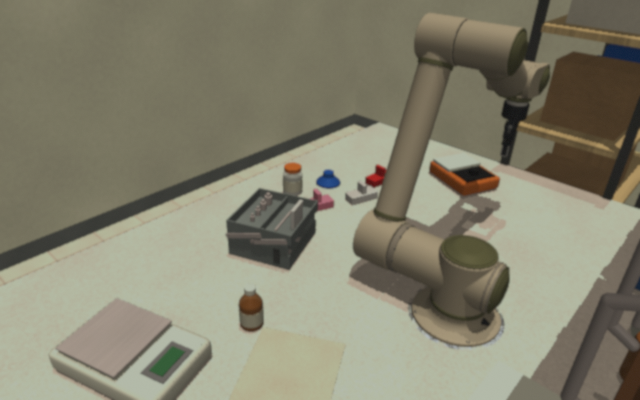

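View pics/a_top.png

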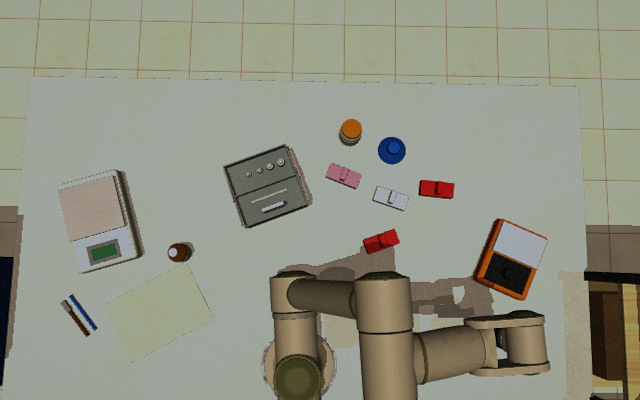

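View pics/a_wrist.png

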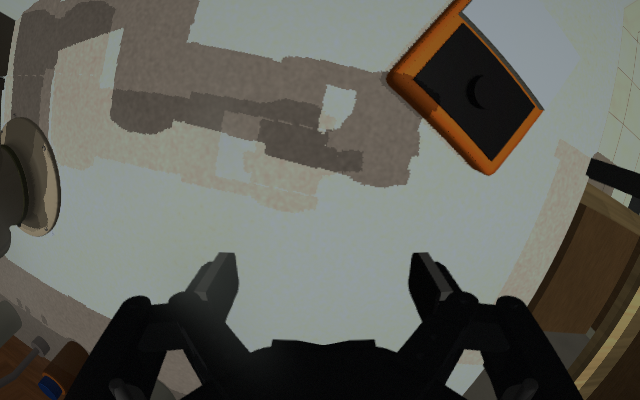

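The top view shows the case at about (267,186), the silver block at (391,198), red and pink decoys at (436,189), (381,241) and (344,176), the jar at (350,130), the funnel at (392,150), and the flask at (180,252). I'll enlarge those areas.

```bash
python3 - <<'E'
import cv2
a=cv2.imread("pics/a_top.png"); cv2.imwrite("pics/a_top_case.png",cv2.resize(a[135:240,215:325],None,fx=7,fy=5.7,interpolation=2)) if 0 else None
cv2.imwrite("pics/a_top_case.png",cv2.resize(a[140:235,215:320],None,fx=6,fy=6,interpolation=2))
cv2.imwrite("pics/a_top_block.png",cv2.resize(a[170:220,350:430],None,fx=10,fy=10,interpolation=2))
b=cv2.imread("pics/a_side.png")
cv2.imwrite("pics/a_side_case.png",cv2.resize(b[180:275,220:330],None,fx=6,fy=6,interpolation=2))
E
```

```text
(no output)
```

View pics/a_top_case.png

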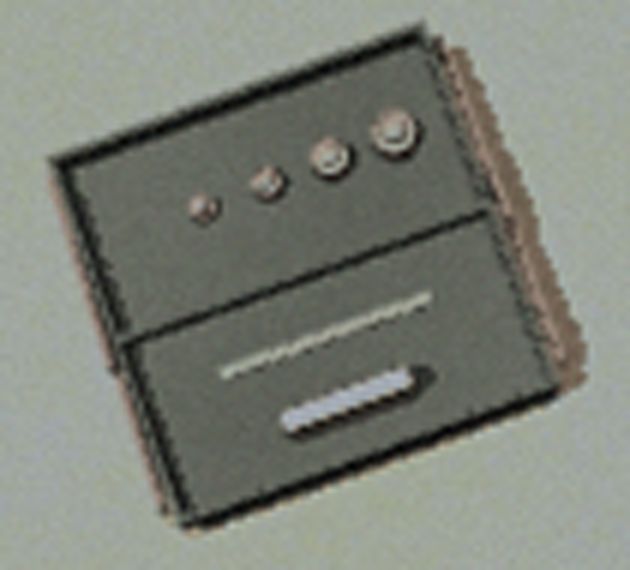

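View pics/a_top_block.png

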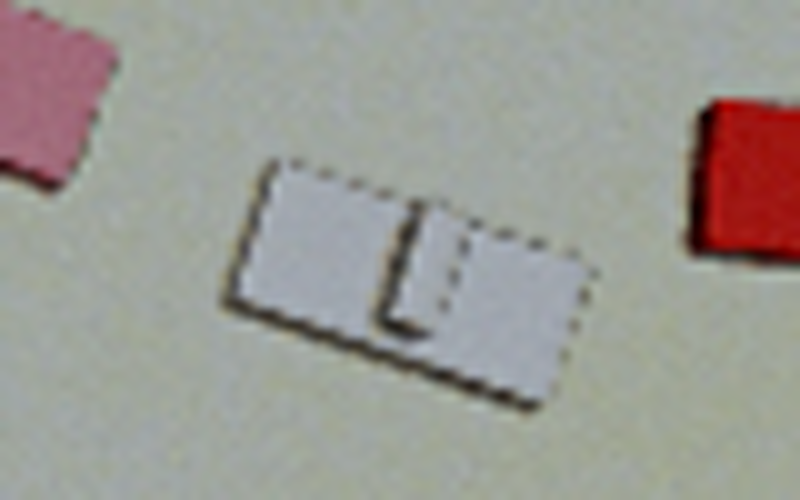

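View pics/a_side_case.png

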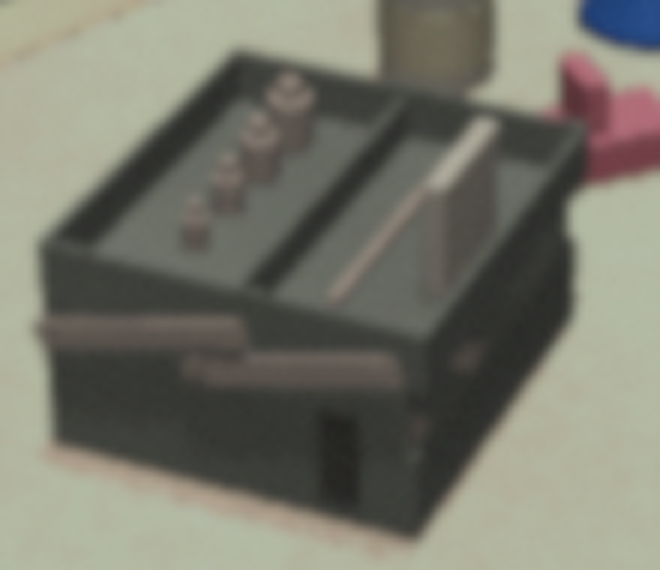

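```bash
cat > h.py <<'E'
import numpy as np, cv2
from scipy.optimize import least_squares
CAM={'side':dict(K=[[494.81,0,313.44],[0,494.81,200.72],[0,0,1]],R=[[-0.7306,-0.6825,0.021],[-0.3624,0.3616,-0.859],[0.5787,-0.6352,-0.5115]],t=[0.368,0.2938,1.2917]),
'top':dict(K=[[495.37,0,313.25],[0,495.37,200.3],[0,0,1]],R=[[0.0204,-0.9998,0.0052],[-0.9927,-0.0208,-0.119],[0.119,-0.0027,-0.9929]],t=[-0.0476,0.529,1.5989])}
def proj(c,X):
    c=CAM[c]; p=np.array(c['K'])@(np.array(c['R'])@X+np.array(c['t'])); return p[:2]/p[2]
def fit(obs,x0):
    # obs: (cam,u,v,local xyz); pose x,y,yaw
    def f(p):
        r=[]
        for c,u,v,l in obs:
            cs,sn=np.cos(p[2]),np.sin(p[2])
            X=np.array([p[0]+cs*l[0]-sn*l[1],p[1]+sn*l[0]+cs*l[1],l[2]])
            r+=list(proj(c,X)-[u,v])
        return np.array(r)
    s=least_squares(f,x0,loss='soft_l1'); return s.x,f(s.x).reshape(-1,2)
E
python3 - <<'E'
from h import *
def T(u,v,l,k=6,o=(215,140)): return ('top',(u+.5)/k-.5+o[0],(v+.5)/k-.5+o[1],np.array(l)/1000)
def S(u,v,l,k=6,o=(220,180)): return ('side',(u+.5)/k-.5+o[0],(v+.5)/k-.5+o[1],np.array(l)/1000)
obs=[T(52,160,(100,105,122)),T(420,28,(100,-105,122)),T(562,388,(-105,-105,122)),T(188,525,(-105,105,122)),T(347,400,(-78,0,158)),
S(45,240,(100,105,122)),S(238,52,(100,-105,122)),S(583,128,(-105,-105,122)),S(430,335,(-105,105,122)),S(415,538,(-100,105,0)),S(52,445,(100,105,0))]
for o in (obs,obs[:5],obs[5:]):
    x,r=fit(o,[0.4,0.05,0.3]); print(x[:2],np.degrees(x[2])); print(np.round(r,1).tolist())
b=lambda u,v,l:T(u,v,l,10,(350,170))
ob=[b(275,160,(25,55,30)),b(597,268,(25,-55,30)),b(545,403,(-25,-55,30)),b(232,298,(-25,55,30)),b(422,205,(20,8,66)),b(387,322,(-20,8,66))]
x,r=fit(ob,[0.35,-0.2,-0.3]); print(x[:2],np.degrees(x[2])); print(np.round(r,1).tolist())
E
```

```text
[0.56596596 0.11518628] 21.684317344329816
[[-0.7, 0.1], [1.0, -0.8], [0.0, -0.3], [-1.4, 0.6], [0.2, 0.2], [-1.2, 0.0], [-0.4, -1.2], [1.3, -1.0], [-0.3, 0.1], [0.8, 0.6], [0.5, -0.2]]
[0.5658907  0.11473093] 21.75594715535877
[[-0.6, 0.2], [1.1, -0.8], [0.2, -0.3], [-1.2, 0.6], [0.4, 0.2]]
[0.56572779 0.11575604] 21.602536801449837
[[-1.3, 0.1], [-0.4, -1.1], [1.3, -0.9], [-0.4, 0.3], [0.6, 0.8], [0.3, -0.1]]
[ 0.54348587 -0.29195853] -17.687761517866328
[[0.1, -0.1], [-0.4, -0.2], [0.2, 0.5], [-0.2, 0.3], [0.3, -0.2], [-0.0, -0.2]]
```

```bash
cat >> h.py <<'E'
from scipy.spatial.transform import Rotation as Ro
CASE=np.array([0.566,0.115]); CY=np.radians(21.6)
def c2w(p,yaw=None,o=None):
    a=CY if yaw is None else yaw; o=CASE if o is None else o
    return np.array([o[0]+np.cos(a)*p[0]-np.sin(a)*p[1],o[1]+np.sin(a)*p[0]+np.cos(a)*p[1],p[2]])
def tool(az_z,lean,flip=1):
    # tool z leaning 'lean' deg from down towards heading az_z (deg); tool x = flip * horizontal perpendicular
    a=np.radians(az_z);l=np.radians(lean)
    z=np.array([np.sin(l)*np.cos(a),np.sin(l)*np.sin(a),-np.cos(l)])
    x=flip*np.array([-np.sin(a),np.cos(a),0]); return np.c_[x,np.cross(z,x),z]
def plan(p0,R0,p1,R1,n=10,slide_first=True,dec=4,show=True):
    p=np.array(p0,float);R=np.array(R0,float);dr=[];sl=[]
    tot=Ro.from_matrix(R0.T@R1).as_rotvec()
    for i in range(n):
        f=(i+1)/n
        Rt=R0@Ro.from_rotvec(tot*f).as_matrix(); pt=np.array(p0)+(np.array(p1)-p0)*f
        d=np.round(Ro.from_matrix(R.T@Rt).as_rotvec(),3)
        Rn=R@Ro.from_rotvec(d).as_matrix()
        Rs=R if slide_first else Rn
        s=np.round(Rs.T@(pt-p),dec); p=p+Rs@s; R=Rn; dr.append((d+0).tolist()); sl.append((s+0).tolist())
    for i in range(0,n,10):
        print('dr',dr[i:i+10]); print('sl',sl[i:i+10])
    return p,R
E
python3 - <<'E'
from h import *
from rig import observe,env
print([a for a in dir(env) if a[0]!='_'])
s=observe()
h=c2w([-.078,0,.23]); print(h)
R1=tool(21.6+90,0,-1); print(R1.round(3))
plan(s['position'],s['tool_rot'],h,R1,20)
E
```

```text
['MotionError', 'close_job', 'tcp_to_tips']
[0.49347743 0.08628628 0.23      ]
[[ 0.93   0.368 -0.   ]
 [ 0.368 -0.93   0.   ]
 [-0.    -0.    -1.   ]]
dr [[0.0, 0.0, -0.083], [0.0, 0.0, -0.082], [0.0, 0.0, -0.083], [0.0, 0.0, -0.083], [0.0, 0.0, -0.083], [0.0, 0.0, -0.082], [0.0, 0.0, -0.083], [0.0, 0.0, -0.083], [-0.001, 0.0, -0.082], [0.0, 0.0, -0.083]]
sl [[-0.0245, -0.0249, 0.0006], [-0.0223, -0.0268, 0.0006], [-0.0201, -0.0285, 0.0007], [-0.0176, -0.0301, 0.0006], [-0.0151, -0.0315, 0.0006], [-0.0124, -0.0326, 0.0006], [-0.0096, -0.0335, 0.0007], [-0.0069, -0.0342, 0.0006], [-0.004, -0.0347, 0.0006], [-0.0012, -0.0348, 0.0006]]
dr [[0.0, 0.0, -0.083], [0.0, 0.0, -0.082], [0.0, 0.0, -0.083], [0.0, 0.0, -0.083], [0.0, 0.0, -0.083], [0.0, 0.0, -0.082], [0.0, 0.001, -0.083], [0.0, 0.0, -0.083], [0.0, 0.0, -0.082], [0.0, 0.0, -0.083]]
sl [[0.0017, -0.0349, 0.0006], [0.0046, -0.0346, 0.0006], [0.0074, -0.0341, 0.0006], [0.0103, -0.0333, 0.0006], [0.0129, -0.0324, 0.0006], [0.0156, -0.0312, 0.0005], [0.0181, -0.0298, 0.0006], [0.0205, -0.0283, 0.0006], [0.0228, -0.0264, 0.0007], [0.0249, -0.0245, 0.0006]]
```

Emit:
jog_arm:
  dr:
    - [0, 0, -0.083]
    - [0, 0, -0.083]
    - [0, 0, -0.083]
    - [0, 0, -0.083]
    - [0, 0, -0.083]
    - [0, 0, -0.083]
    - [0, 0, -0.083]
    - [0, 0, -0.083]
    - [0, 0, -0.083]
    - [0, 0, -0.083]
  slide:
    - [-0.0245, -0.025, 0]
    - [-0.022, -0.027, 0]
    - [-0.02, -0.0285, 0]
    - [-0.0175, -0.03, 0]
    - [-0.015, -0.0315, 0]
    - [-0.0125, -0.0325, 0]
    - [-0.0095, -0.0335, 0]
    - [-0.007, -0.034, 0]
    - [-0.004, -0.035, 0]
    - [-0.001, -0.035, 0]
  gripper: [0.3, 0.3, 0.3, 0.3, 0.3, 0.3, 0.3, 0.3, 0.3, 0.3]

```text
time_s: 1.15
position: [0.327, -0.2189, 0.2423]
tool_rot: [[0.903, -0.429, -0.0], [-0.429, -0.903, 0.0], [-0.0, -0.0, -1.0]]
ft_force: [0.6, 0.1, -0.5]
grip_width: 0.0556
```

```bash
python3 - <<'E'
from h import *
from rig import observe
s=observe(); print(s['time_s'],s['q'].round(2) if hasattr(s['q'],'round') else s['q'],s['position'],np.array(s['tool_rot']).round(3).tolist(),s['grip_width'])
h=c2w([-.078,0,.23])
plan(s['position'],np.array(s['tool_rot']),h,tool(111.6,0,-1),10)
E
```

```text
1.15 [-51.18   5.87  96.48   0.    77.66 -25.75] [ 0.32695688 -0.21891181  0.24226905] [[0.903, -0.429, -0.0], [-0.429, -0.903, 0.0], [-0.0, -0.0, -1.0]] 0.05558840985307865
dr [[0.0, 0.0, -0.082], [0.0, 0.0, -0.082], [0.0, 0.0, -0.082], [0.0, 0.0, -0.082], [0.0, 0.0, -0.082], [0.0, 0.0, -0.083], [0.0, 0.0, -0.082], [0.0, 0.0, -0.082], [0.0, 0.0, -0.082], [0.0, 0.0, -0.082]]
sl [[0.0019, -0.0347, 0.0012], [0.0048, -0.0344, 0.0013], [0.0076, -0.034, 0.0012], [0.0103, -0.0332, 0.0012], [0.013, -0.0322, 0.0013], [0.0156, -0.0311, 0.0012], [0.0181, -0.0297, 0.0012], [0.0205, -0.028, 0.0012], [0.0228, -0.0263, 0.0013], [0.0248, -0.0244, 0.0012]]
```

Emit:
jog_arm:
  dr:
    - [0, 0, -0.082]
    - [0, 0, -0.082]
    - [0, 0, -0.082]
    - [0, 0, -0.082]
    - [0, 0, -0.082]
    - [0, 0, -0.082]
    - [0, 0, -0.082]
    - [0, 0, -0.082]
    - [0, 0, -0.082]
    - [0, 0, -0.083]
  slide:
    - [0.002, -0.035, 0.001]
    - [0.005, -0.0345, 0.001]
    - [0.0075, -0.034, 0.001]
    - [0.0105, -0.033, 0.001]
    - [0.013, -0.032, 0.001]
    - [0.0155, -0.031, 0.001]
    - [0.018, -0.03, 0.001]
    - [0.0205, -0.028, 0.001]
    - [0.023, -0.0265, 0.001]
    - [0.025, -0.0245, 0.001]
  gripper: [0.3, 0.3, 0.3, 0.3, 0.3, 0.3, 0.3, 0.3, 0.3, 0.3]

```text
time_s: 2.15
position: [0.4952, 0.0863, 0.2321]
tool_rot: [[0.93, 0.369, -0.0], [0.369, -0.93, -0.0], [-0.0, -0.0, -1.0]]
ft_force: [0.9, -0.6, -0.6]
grip_width: 0.0554
```

```bash
cat >> h.py <<'E'
def snap(name,tag,crop=None,k=1):
    from rig import viewer
    d=viewer.get_image(name); im=d['pixels']
    if crop: x0,x1,y0,y1=crop; im=cv2.resize(im[y0:y1,x0:x1],None,fx=k,fy=k,interpolation=2)
    cv2.imwrite(f'pics/{tag}.png',im); return d
def wproj(d,X):
    c=np.array(d['R'])@np.array(X)+np.array(d['t']);K=d['camera_matrix'];th=np.arctan2(np.hypot(c[0],c[1]),c[2]);ph=np.arctan2(c[1],c[0])
    return np.array([K[0][2]+K[0][0]*th*np.cos(ph),K[1][2]+K[1][1]*th*np.sin(ph)])
def wray(d,u,v,z):
    K=d['camera_matrix'];a=(u-K[0][2])/K[0][0];b=(v-K[1][2])/K[1][1];th=np.hypot(a,b)
    r=np.array([np.sin(th)*a/th,np.sin(th)*b/th,np.cos(th)]);R=np.array(d['R']);t=np.array(d['t']);w=R.T@r;C=-R.T@t
    return C+w*(z-C[2])/w[2]
E
python3 - <<'E'
from h import *
from rig import observe
s=observe(); print(s['time_s'],np.round(s['q'],2),s['position'],s['grip_width'])
d=snap('wrist','b_wrist')
for p in [(-.078,.035,.158),(-.078,-.035,.158),(-.105,.105,.122),(-.105,-.105,.122),(.1,.105,.122),(.1,-.105,.122)]: print(p,wproj(d,c2w(p)).round(1))
for l,b in [((0.025,.055,.03),0),((.025,-.055,.03),0),((-.025,.055,.03),0),((-.025,-.055,.03),0),((0,0,.066),0)]: print(l,wproj(d,c2w(l,np.radians(-17.7),[.5435,-.292])).round(1))
E
```

```text
2.15 [ -3.64  17.54  82.68  -0.    79.8  -25.27] [0.49518545 0.08626242 0.23211447] 0.05541361256069038
(-0.078, 0.035, 0.158) [321.3 165.7]
(-0.078, -0.035, 0.158) [321.5 258.1]
(-0.105, 0.105, 0.122) [286.1  68.2]
(-0.105, -0.105, 0.122) [293.8 303.7]
(0.1, 0.105, 0.122) [523.1  85.6]
(0.1, -0.105, 0.122) [490.4 293.7]
(0.025, 0.055, 0.03) [298.9 382.9]
(0.025, -0.055, 0.03) [263.3 408. ]
(-0.025, 0.055, 0.03) [273.6 369.9]
(-0.025, -0.055, 0.03) [240.  396.6]
(0, 0, 0.066) [265.3 406.9]
```

View pics/b_wrist.png

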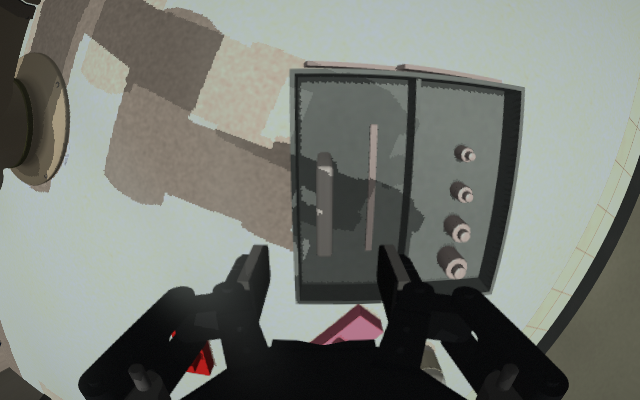

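The wrist view shows the tray corners at (291,70), (298,302), (523,88) and (491,291), and the handle top between (324,153) and (325,255). I'll refine the case pose from these.

```bash
python3 - <<'E'
from h import *
d=snap('wrist','b2',(280,540,50,310),2.3)
obs=[(291,70,(-.105,.105,.122)),(298,302,(-.105,-.105,.122)),(523,88,(.1,.105,.122)),(491,292,(.1,-.105,.122)),(324.5,254.5,(-.078,-.035,.158)),(324.5,154,(-.078,.035,.158))]
def f(p): return np.concatenate([wproj(d,c2w(l,p[2],p[:2]))-[u,v] for u,v,l in obs])
s=least_squares(f,[.566,.115,.37]);print(s.x[:2],np.degrees(s.x[2]));print(s.fun.reshape(-1,2).round(1).tolist())
print(-np.array(d['R']).T@d['t'])
E
```

```text
[0.56883654 0.12184075] 21.48025334388389
[[-0.7, -5.9], [-2.9, -0.5], [2.9, -3.4], [0.9, 0.6], [-0.1, 0.4], [0.8, 7.5]]
[0.46770735 0.16017622 0.36305407]
```

View pics/b2.png

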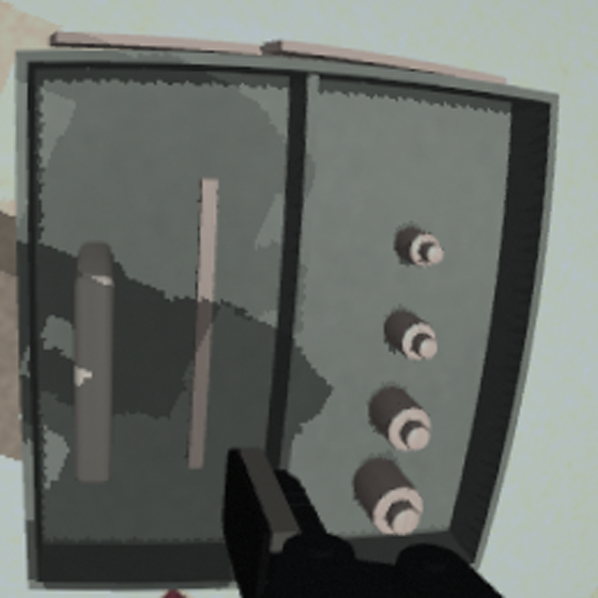

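```bash
python3 - <<'E'
from h import *
d=snap('wrist','b3')
obs=[(287.4,72.6,(-.105,.105,.122)),(293,304.3,(-.105,-.105,.122)),(522,91,(.1,.105,.122)),(489,293.5,(.1,-.105,.122)),(320.5,258.7,(-.078,-.035,.158)),(320.5,169.6,(-.078,.035,.158))]
def f(p): return np.concatenate([wproj(d,c2w(l,p[2],p[:2]))-[u,v] for u,v,l in obs])
s=least_squares(f,[.566,.115,.37],loss='soft_l1');print(s.x[:2],np.degrees(s.x[2]));print(f(s.x).reshape(-1,2).round(1).tolist())
E
```

```text
[0.56710884 0.11364631] 21.36042928359098
[[-1.1, -1.6], [-0.3, 1.5], [1.4, -1.5], [-0.1, 3.2], [0.2, 2.5], [0.4, -0.3]]
```

Emit:
jog_arm:
  dr:
    - [0, 0, 0]
    - [0, 0, 0]
    - [0, 0, 0]
    - [0, 0, 0]
    - [0, 0, 0]
    - [0, 0, 0]
    - [0, 0, 0]
    - [0, 0, 0]
    - [0, 0, 0]
    - [0, 0, 0]
  slide:
    - [-0.0015, 0, 0.019]
    - [0, 0, 0.025]
    - [0, 0, 0.025]
    - [0, 0, 0.018]
    - [0, 0, 0.008]
    - [0, 0, 0]
    - [0, 0, 0]
    - [0, 0, 0]
    - [0, 0, 0]
    - [0, 0, 0]
  gripper: [0.3, 0.3, 0.3, 0.3, 0.3, -1, -1, -1, -1, -1]
  force: 40

```text
time_s: 3.3
position: [0.4962, 0.0848, 0.1387]
tool_rot: [[0.931, 0.365, 0.008], [0.365, -0.931, 0.001], [0.008, 0.002, -1.0]]
ft_force: [12.7, 6.7, -5.1]
grip_width: 0.0113
```

```bash
sed -i 's/^CASE=.*/CASE=np.array([0.5665,0.114]); CY=np.radians(21.5)/' h.py; python3 - <<'E'
from h import *
from rig import observe
s=observe(); print(s['time_s'],np.round(s['q'],2),s['position'],s['grip_width'],s['ft_force'])
a=np.radians(15)
N=16; qs=1.5*(1-np.cos(np.pi*np.arange(N+1)/N))/2
x=105*(np.cos(a)-np.cos(a+qs));z=105*(np.sin(a+qs)-np.sin(a))
print(np.c_[np.diff(x),-np.diff(z)].round(1).tolist())
E
```

```text
3.3 [ -3.85  23.1   91.35   0.12  65.1  -25.33] [0.49622977 0.08482254 0.13866271] 0.011282281044282588 [12.71538209  6.65495627 -5.09533846]
[[0.4, -1.5], [1.3, -4.3], [2.5, -6.8], [4.1, -8.9], [6.1, -10.2], [8.3, -10.7], [10.5, -10.3], [12.4, -9.1], [13.6, -7.2], [13.9, -5.0], [13.3, -2.8], [11.9, -1.0], [9.8, 0.2], [7.2, 0.7], [4.4, 0.7], [1.5, 0.3]]
```

Emit:
jog_arm:
  dr:
    - [0, 0, 0]
    - [0, 0, 0]
    - [0, 0, 0]
    - [0, 0, 0]
    - [0, 0, 0]
    - [0, 0, 0]
    - [0, 0, 0]
    - [0, 0, 0]
    - [0, 0, 0]
    - [0, 0, 0]
  slide:
    - [0.0025, 0, -0.0015]
    - [0.0015, 0, -0.0045]
    - [0.0025, 0, -0.007]
    - [0.004, 0, -0.009]
    - [0.006, 0, -0.01]
    - [0.0085, 0, -0.0105]
    - [0.0105, 0, -0.0105]
    - [0.0125, 0, -0.009]
    - [0.0135, 0, -0.007]
    - [0.014, 0, -0.005]
  gripper: [-1, -1, -1, -1, -1, -1, -1, -1, -1, -1]

```text
time_s: 4.3
position: [0.5636, 0.1116, 0.2124]
tool_rot: [[0.931, 0.365, -0.001], [0.365, -0.931, -0.001], [-0.001, 0.001, -1.0]]
ft_force: [1.9, -2.2, -7.3]
grip_width: 0.0113
```

Emit:
jog_arm:
  dr:
    - [0, 0, 0]
    - [0, 0, 0]
    - [0, 0, 0]
    - [0, 0, 0]
    - [0, 0, 0]
    - [0, 0, 0]
    - [0, 0, 0]
    - [0, 0, 0]
    - [0, 0, 0]
    - [0, 0, 0]
  slide:
    - [0.0135, 0, -0.003]
    - [0.012, 0, -0.001]
    - [0.01, 0, 0]
    - [0.007, 0, 0.0005]
    - [0.0045, 0, 0.0005]
    - [0.0015, 0, 0.0005]
    - [0, 0, 0]
    - [0, 0, 0]
    - [0, 0, 0]
    - [0, 0, 0]
  gripper: [-1, -1, -1, -1, -1, -1, -1, 0.3, 0.3, 0.3]

```text
time_s: 5.3
position: [0.6085, 0.1296, 0.2137]
tool_rot: [[0.931, 0.365, -0.001], [0.365, -0.931, 0.0], [-0.001, -0.001, -1.0]]
ft_force: [-0.5, 0.2, 0.7]
grip_width: 0.0544
```

```bash
python3 - <<'E'
from h import *
from rig import observe
s=observe(); print(s['time_s'],np.round(s['q'],2),s['position'],s['grip_width'],s['ft_force'])
snap('side','c_side')
# fit kinematics: r,z from q2,q3,q5 (deg, tool down) samples
D=[([21.84,74.38,83.86],np.hypot(.1592,.5262),.2417),([5.87,96.48,77.66],np.hypot(.32696,.21891),.24227),([17.54,82.68,79.8],np.hypot(.49519,.08626),.23211),([23.1,91.35,65.1],np.hypot(.49623,.08482),.13866)]
q=np.array(s['q']);D.append((q[[1,2,4]],np.hypot(*s['position'][:2]),s['position'][2]))
for g,r,z in D: print(np.round(g,2),sum(g),round(r,4),round(z,4))
E
```

```text
5.3 [ 1.130e+00  3.028e+01  6.482e+01  2.000e-02  8.495e+01 -2.030e+01] [0.60845037 0.1296407  0.21369144] 0.05444790471516022 [-0.52043196  0.19722552  0.66552249]
[21.84 74.38 83.86] 180.07999999999998 0.5498 0.2417
[ 5.87 96.48 77.66] 180.01 0.3935 0.2423
[17.54 82.68 79.8 ] 180.02 0.5026 0.2321
[23.1  91.35 65.1 ] 179.54999999999998 0.5034 0.1387
[30.28 64.82 84.95] 180.04096599093515 0.6221 0.2137
```

View pics/c_side.png

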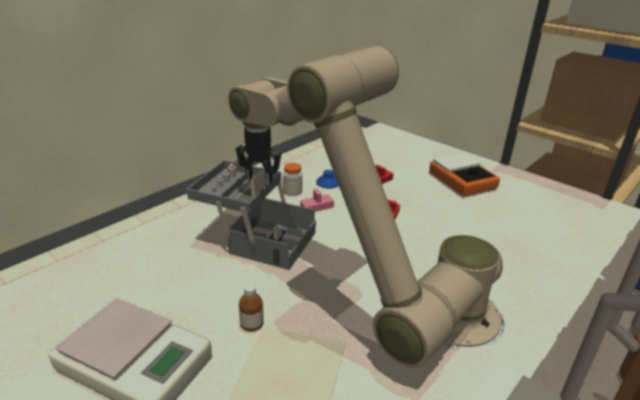

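```bash
python3 - <<'E'
from h import *
D=[([-85.504,21.8438,74.3846,83.8582],.1592,-.5262,.2417),([-51.18,5.87,96.48,77.66],.32696,-.21891,.24227),([-3.64,17.54,82.68,79.8],.49519,.08626,.23211),([-3.85,23.1,91.35,65.1],.49623,.08482,.13866),([1.13,30.28,64.82,84.95],.60845,.12964,.21369)]
def f(p):
    d,a,H,L1,L2=p;o=[]
    for g,x,y,z in D:
        q1,q2,q3,q5=np.radians(g);u=np.cos(q1)*x+np.sin(q1)*y;v=-np.sin(q1)*x+np.cos(q1)*y
        o+=[v-d,u-(a+L1*np.sin(q2)+L2*np.sin(q2+q3)),z-(H+L1*np.cos(q2)+L2*np.cos(q2+q3))]
    return np.array(o)
s=least_squares(f,[.117,0,0,.4,.4]);print(s.x.round(4));print((s.fun.reshape(-1,3)*1000).round(1))
E
```

```text
[ 0.1176 -0.0246 -0.23    0.5514  0.3502]
[[ -0.2   8.4  -2.1]
 [ -0.1   1.6  -1.4]
 [ -0.1   2.5  -1.5]
 [  0.3 -21.1   6.4]
 [  0.    8.6  -1.4]]
```

```bash
python3 - <<'E'
from h import *
D=[([-85.504,21.8438,74.3846,83.8582],.1592,-.5262,.2417),([-51.18,5.87,96.48,77.66],.32696,-.21891,.24227),([-3.64,17.54,82.68,79.8],.49519,.08626,.23211),([-3.85,23.1,91.35,65.1],.49623,.08482,.13866),([1.13,30.28,64.82,84.95],.60845,.12964,.21369)]
def f(p,full=0):
    d,a,H,L1,L2,e,e1=p;o=[]
    for g,x,y,z in D:
        q1,q2,q3,q5=np.radians(g);u=np.cos(q1)*x+np.sin(q1)*y;v=-np.sin(q1)*x+np.cos(q1)*y
        t=q2+q3;T=t+q5
        o+=[v-d,u-(a+L1*np.sin(q2)+L2*np.sin(t)+e*np.cos(t)+e1*np.sin(T)),z-(H+L1*np.cos(q2)+L2*np.cos(t)-e*np.sin(t))]
    return np.array(o)
for x0 in ([.117,0,-.1,.4,.4,0,.25],):
    s=least_squares(f,x0);print(s.x.round(4));print((s.fun.reshape(-1,3)*1000).round(1))
E
```

```text
[ 1.176e-01 -2.000e-04 -1.158e-01  5.371e-01  3.511e-01  1.036e-01
  2.710e-01]
[[-0.2  0.  -0. ]
 [-0.1  0.   0. ]
 [-0.1 -0.  -0. ]
 [ 0.3  0.  -0. ]
 [ 0.  -0.   0. ]]
```

```bash
cat >> h.py <<'E'
P=dict(d=.1176,h=.1552,L1=.5371,L2=.3511,e=.1036,Lt=.271,dw=0.0)
LIM=np.array([[-178.18,178.18],[-50.72,133.34],[12.68,142.11],[-81.47,261.47],[9.98,163.14],[-165.26,165.26]])
def Rx(a,ax): return Ro.from_euler(ax,a,degrees=True).as_matrix()
def fk(q,P=P):
    R=Rx(q[0],'z');p=np.array([0,0,P['h']])+R@[0,P['d']-P['dw'],0]
    R=R@Rx(q[1],'y');p=p+R@[0,0,P['L1']]
    R=R@Rx(q[2],'y');p=p+R@[P['e'],0,P['L2']]
    R=R@Rx(q[3],'z')@Rx(q[4],'y');p=p+R@[0,P['dw'],P['Lt']]
    return p,R@Rx(q[5]+180,'z')
def ik(p,R,q0,P=P):
    def f(q):
        a,B=fk(q,P);return np.r_[(a-p)*10,Ro.from_matrix(R.T@B).as_rotvec()*3]
    best=None
    s=least_squares(f,np.clip(q0,LIM[:,0]+.5,LIM[:,1]-.5),bounds=(LIM[:,0],LIM[:,1]),x_scale=30)
    return s.x,np.abs(s.fun).max()
def qrows(q0,q1,n,p0=None,R0=None,prof=None):
    Q=[np.array(q0)+(np.array(q1)-q0)*(i+1)/n for i in range(n)]
    p,R=fk(q0) if p0 is None else (np.array(p0),np.array(R0)); pf,Rf=fk(q0)
    # anchor: apply model-relative increments
    dr=[];sl=[]
    for q in Q:
        pt,Rt=fk(q); d=np.round(Ro.from_matrix(R.T@Rt).as_rotvec(),3); s=np.round(R.T@(pt-p),4)
        p=p+R@s;R=R@Ro.from_rotvec(d).as_matrix(); dr.append((d+0).tolist());sl.append((s+0).tolist())
    for i in range(0,n,10): print('dr',dr[i:i+10]);print('sl',sl[i:i+10])
    return p,R
E
cat > t.py <<'E'
from h import *
from rig import observe
s=observe(); q=np.array(s['q']); print(fk(q)[0]-s['position'], (fk(q)[1]-s['tool_rot']).round(3).max())
bc=[.5435,-.292];by=np.radians(-17.7)
lean=55
for flip in (1,-1):
  for nm,(o,yw,g) in dict(pick=(bc,by,(-.003,0,.054)),seat=(CASE,CY,(.045,0,.068)),push=(CASE,CY,(-.03,0,.06))).items():
    R=tool(np.degrees(yw),lean,flip); G=c2w(g,yw,o); p=G+R[:,2]*.008
    for j6 in (-110,70):
        x,e=ik(p,R,[np.degrees(yw)-20,38,115,180,30,j6]); 
        if e<1e-3: print(flip,nm,p.round(3),x.round(1),e)
E
python3 t.py
```

```text
[ 2.29772222e-04  1.10818681e-04 -2.42317473e-05] 0.0
1 pick [ 0.547 -0.293  0.049] [-50.8  39.7 117.  132.   37.1 111. ] 7.598366380534571e-12
1 seat [0.614 0.133 0.063] [ -9.4  37.9 115.6 131.5  34.2 114.1] 5.419156195264102e-11
1 push [0.545 0.105 0.055] [-16.2  38.3 127.6 134.3  44.4 102.3] 1.6315076622865316e-14
-1 pick [ 0.547 -0.293  0.049] [-50.8  39.7 117.  132.   37.1 -69. ] 2.989739011916015e-10
-1 pick [ 0.547 -0.293  0.049] [-50.8  39.7 117.  132.   37.1 -69. ] 2.220446049250313e-15
-1 seat [0.614 0.133 0.063] [ -9.4  37.9 115.6 131.5  34.2 -65.9] 5.84303438966316e-11
-1 seat [0.614 0.133 0.063] [ -9.4  37.9 115.6 131.5  34.2 -65.9] 1.777401836822179e-10
-1 push [0.545 0.105 0.055] [-16.2  38.3 127.6 134.3  44.4 -77.7] 4.440892098500626e-15
-1 push [0.545 0.105 0.055] [-16.2  38.3 127.6 134.3  44.4 -77.7] 1.3322676295501878e-14
```

```bash
cat > t2.py <<'E'
from h import *
from rig import observe
s=observe(); q=np.array(s['q'])
p0=np.array(s['position'])+[0,0,.075]; R0=np.array(s['tool_rot'])
q0,e=ik(p0,R0,q);print(q0.round(1),e)
by=np.radians(-17.7);R=tool(-17.7,55,-1);G=c2w((-.003,0,.054),by,[.5435,-.292]);p=G+R[:,2]*.008+np.array([-.05,.0,.17])
q1,e=ik(p,R,[-50,30,110,130,40,-69]);print(q1.round(1),e,p)
n=26
for i in range(0,n+1,2):
    a,B=fk(q0+(q1-q0)*i/n);print(i,a.round(3),B[:,2].round(2))
print(q1-q0)
qrows(q0,q1,n,p0,R0)
E
python3 t2.py
```

```text
[  1.1  28.   56.6   0.   95.5 -20.3] 2.220446049250313e-15
[-57.2  14.5 114.1  84.2  31.6 -18.5] 6.762545842444657e-16 [ 0.49688501 -0.2930803   0.21941139]
0 [0.609 0.13  0.289] [-0.  0. -1.]
2 [0.612 0.113 0.274] [ 0.03  0.11 -0.99]
4 [0.616 0.095 0.263] [ 0.08  0.21 -0.97]
6 [0.62  0.076 0.255] [ 0.15  0.3  -0.94]
8 [0.625 0.054 0.251] [ 0.24  0.37 -0.9 ]
10 [0.628 0.028 0.249] [ 0.33  0.41 -0.85]
12 [ 0.631 -0.002  0.249] [ 0.44  0.42 -0.79]
14 [ 0.631 -0.037  0.249] [ 0.54  0.4  -0.74]
16 [ 0.626 -0.076  0.25 ] [ 0.64  0.35 -0.68]
18 [ 0.616 -0.119  0.249] [ 0.72  0.26 -0.64]
20 [ 0.599 -0.165  0.246] [ 0.78  0.15 -0.6 ]
22 [ 0.573 -0.211  0.24 ] [ 0.82  0.03 -0.58]
24 [ 0.539 -0.254  0.231] [ 0.82 -0.11 -0.57]
26 [ 0.497 -0.293  0.219] [ 0.78 -0.25 -0.57]
[-58.30763895 -13.41634075  57.51154039  84.19017849 -63.89221345
   1.80967046]
dr [[0.048, 0.033, 0.037], [0.046, 0.035, 0.041], [0.046, 0.037, 0.045], [0.043, 0.039, 0.048], [0.042, 0.041, 0.052], [0.04, 0.042, 0.056], [0.038, 0.045, 0.058], [0.035, 0.047, 0.061], [0.033, 0.048, 0.064], [0.031, 0.051, 0.067]]
sl [[-0.0013,
[... 369 characters left out ...]
.076], [0.016, 0.06, 0.078], [0.013, 0.062, 0.08], [0.01, 0.064, 0.08], [0.008, 0.064, 0.082], [0.006, 0.066, 0.083]]
sl [[0.0048, 0.0127, -0.0053], [0.0059, 0.0131, -0.0063], [0.0071, 0.0135, -0.0072], [0.0083, 0.0138, -0.0081], [0.0096, 0.0142, -0.0087], [0.011, 0.0145, -0.0095], [0.0122, 0.0148, -0.0099], [0.0135, 0.0151, -0.0105], [0.0148, 0.0153, -0.0107], [0.0161, 0.0155, -0.0111]]
dr [[0.003, 0.067, 0.083], [0.001, 0.068, 0.084], [-0.001, 0.069, 0.086], [-0.003, 0.07, 0.085], [-0.006, 0.07, 0.087], [-0.007, 0.071, 0.087]]
sl [[0.0173, 0.0156, -0.0112], [0.0185, 0.0158, -0.0113], [0.0196, 0.0159, -0.0112], [0.0206, 0.0161, -0.0112], [0.0217, 0.0161, -0.0111], [0.0225, 0.0162, -0.0109]]
```

Emit:
jog_arm:
  dr:
    - [0, 0, 0]
    - [0, 0, 0]
    - [0, 0, 0]
    - [0.048, 0.033, 0.037]
    - [0.046, 0.035, 0.041]
    - [0.046, 0.037, 0.045]
    - [0.043, 0.039, 0.048]
    - [0.042, 0.041, 0.052]
    - [0.04, 0.042, 0.056]
    - [0.038, 0.045, 0.058]
  slide:
    - [0, 0, -0.02]
    - [0, 0, -0.03]
    - [0, 0, -0.025]
    - [-0.001, 0.0085, 0.008]
    - [-0.001, 0.009, 0.0065]
    - [-0.001, 0.0095, 0.005]
    - [-0.0005, 0.0095, 0.0035]
    - [0, 0.01, 0.002]
    - [0.0005, 0.0105, 0.001]
    - [0.001, 0.011, -0.0005]
  gripper: [0.3, 0.3, 0.3, 0.3, 0.3, 0.3, 0.3, 0, 0, 0]

```text
time_s: 6.35
position: [0.6239, 0.0656, 0.253]
tool_rot: [[0.979, 0.06, 0.194], [-0.011, -0.94, 0.342], [0.203, -0.337, -0.92]]
ft_force: [0.1, -0.2, 0.7]
grip_width: 0.0427
```

```bash
python3 - <<'E'
from h import *
from rig import observe
s=observe(); q=np.array(s['q']); print(s['time_s'],q.round(2),s['position']); a,B=fk(q); print(a-s['position'],Ro.from_matrix(B.T@np.array(s['tool_rot'])).as_rotvec())
P2=dict(P,dw=.1176,Lt=.271);print(fk(q,P2)[0]-s['position'])
snap('side','d_side')
E
```

```text
6.35 [-13.62  24.83  70.96  22.68  78.43 -18.55] [0.62388177 0.06558014 0.25301477]
[0.00501541 0.00841174 0.00194459] [2.04038124e-16 1.72215759e-16 8.24449678e-17]
[ 0.00732031 -0.00150627  0.04706463]
```

View pics/d_side.png

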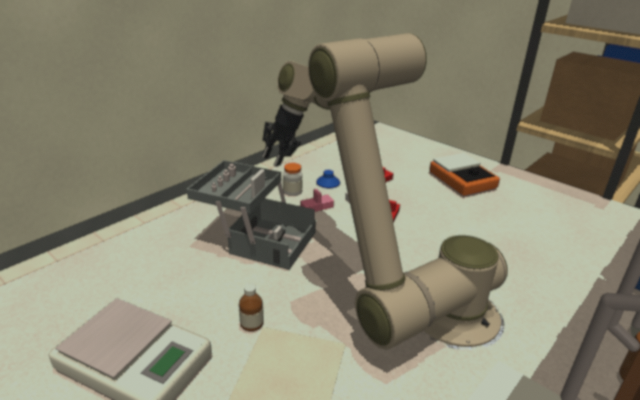

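```bash
sed -i 's/^P=dict.*/P=dict(d=.1176,h=.1305,L1=.5371,L2=.3511,e=.1036,Lt=.2463,dw=0.0)/' h.py; cat > t2.py <<'E'
from h import *
from rig import observe
s=observe(); q=np.array(s['q']);print(fk(q)[0]-s['position'])
p0=np.array(s['position']); R0=np.array(s['tool_rot'])
by=np.radians(-17.7);R=tool(-17.7,55,-1);G=c2w((-.003,0,.054),by,[.5435,-.292]);p=G+R[:,2]*.008
q2,e=ik(p,R,[-50,30,110,130,40,-69]);print('pick',q2.round(1),e,p)
p=p+np.array([-.05,.0,.13])
q1,e=ik(p,R,[-50,30,110,130,40,-69]);print(q1.round(1),e,p)
n=20
for i in range(0,n+1,2):
    a,B=fk(q+(q1-q)*i/n);print(i,a.round(3),B[:,2].round(2))
qrows(q,q1,n,p0,R0)
for nm,g in dict(seat=(.045,0,.068),push=(-.03,0,.06)).items():
    R=tool(21.5,55,-1);x,e=ik(c2w(g)+R[:,2]*.008,R,q2+[40,0,0,0,0,0]);print(nm,x.round(1),e)
E
python3 t2.py
```

```text
[ 2.13973333e-04 -2.78311425e-05 -4.41423394e-05]
pick [-49.3  38.7 113.6 129.4  33.7 -64. ] 7.071130409147776e-14 [ 0.54688501 -0.2930803   0.04941139]
[-55.1  19.5 113.7  93.2  29.9 -27.4] 4.558938607694164e-10 [ 0.49688501 -0.2930803   0.17941139]
0 [0.624 0.064 0.252] [ 0.2   0.34 -0.92]
2 [0.628 0.043 0.245] [ 0.28  0.41 -0.87]
4 [0.632 0.019 0.24 ] [ 0.38  0.45 -0.81]
6 [ 0.634 -0.011  0.237] [ 0.48  0.46 -0.75]
8 [ 0.634 -0.045  0.235] [ 0.59  0.43 -0.69]
10 [ 0.629 -0.084  0.231] [ 0.68  0.37 -0.63]
12 [ 0.618 -0.127  0.226] [ 0.76  0.27 -0.59]
14 [ 0.6   -0.171  0.219] [ 0.81  0.16 -0.56]
16 [ 0.574 -0.216  0.209] [ 0.84  0.02 -0.55]
18 [ 0.54  -0.257  0.196] [ 0.83 -0.12 -0.55]
20 [ 0.497 -0.293  0.179] [ 0.78 -0.25 -0.57]
dr [[0.042, 0.043, 0.052], [0.039, 0.046, 0.055], [0.037, 0.048, 0.058], [0.033, 0.05, 0.061], [0.03, 0.053, 0.063], [0.027, 0.054, 0.066], [0.024, 0.057, 0.067], [0.021, 0.058, 0.07], [0.017, 0.06, 0.071], [0.014, 0.062, 0.073]]
sl [[0.0018, 0.0106, 0.0007], [0.0022, 0.011, -0.0007], [0.0031, 0.0116, -0.002], [0.004, 0.0121, -0.0032], [0.0051, 0.0126, -0.0044], [0.006, 0.0131, -0.0055], [0.0072, 0.0136, -0.0065], [0.0084, 0.014, -0.0074], [0.0095, 0.0145, -0.0081], [0.0108, 0.0148, -0.0088]]
dr [[0.01, 0.063, 0.074], [0.007, 0.065, 0.075], [0.005, 0.065, 0.077], [0.001, 0.067, 0.078], [-0.003, 0.068, 0.078], [-0.005, 0.068, 0.079], [-0.008, 0.069, 0.081], [-0.011, 0.069, 0.081], [-0.014, 0.07, 0.081], [-0.016, 0.07, 0.082]]
sl [[0.012, 0.0153, -0.0094], [0.0131, 0.0156, -0.0099], [0.0144, 0.016, -0.0101], [0.0155, 0.0163, -0.0105], [0.0166, 0.0166, -0.0106], [0.0177, 0.0168, -0.0106], [0.0186, 0.0172, -0.0107], [0.0195, 0.0173, -0.0105], [0.0204, 0.0176, -0.0103], [0.0211, 0.0178, -0.0101]]
seat [ -8.   37.  112.1 128.3  30.9 -60.6] 4.473163052413667e-15
push [-14.1  36.5 124.1 132.5  40.3 -72.6] 1.0027090269204564e-10
```

Emit:
jog_arm:
  dr:
    - [0.042, 0.043, 0.052]
    - [0.039, 0.046, 0.055]
    - [0.037, 0.048, 0.058]
    - [0.033, 0.05, 0.061]
    - [0.03, 0.053, 0.063]
    - [0.027, 0.054, 0.066]
    - [0.024, 0.057, 0.067]
    - [0.021, 0.058, 0.07]
    - [0.017, 0.06, 0.071]
    - [0.014, 0.062, 0.073]
  slide:
    - [0.002, 0.0105, 0.0005]
    - [0.002, 0.011, -0.0005]
    - [0.003, 0.0115, -0.002]
    - [0.004, 0.012, -0.003]
    - [0.005, 0.0125, -0.0045]
    - [0.006, 0.013, -0.0055]
    - [0.007, 0.0135, -0.0065]
    - [0.0085, 0.014, -0.0075]
    - [0.0095, 0.0145, -0.008]
    - [0.011, 0.015, -0.009]
  gripper: [0, 0, 0, 0, 0, 0, 0, 0, 0, 0]

```text
time_s: 7.4
position: [0.6301, -0.082, 0.2332]
tool_rot: [[0.633, -0.372, 0.68], [-0.732, -0.574, 0.368], [0.253, -0.73, -0.635]]
ft_force: [-0.2, -0.2, 0.2]
grip_width: 0.0427
```

Emit:
jog_arm:
  dr:
    - [0.01, 0.063, 0.074]
    - [0.007, 0.065, 0.075]
    - [0.005, 0.065, 0.077]
    - [0.001, 0.067, 0.078]
    - [-0.003, 0.068, 0.078]
    - [-0.005, 0.068, 0.079]
    - [-0.008, 0.069, 0.081]
    - [-0.011, 0.069, 0.081]
    - [-0.014, 0.07, 0.081]
    - [-0.016, 0.07, 0.082]
  slide:
    - [0.012, 0.0155, -0.0095]
    - [0.013, 0.0155, -0.01]
    - [0.0145, 0.016, -0.01]
    - [0.0155, 0.0165, -0.0105]
    - [0.0165, 0.0165, -0.0105]
    - [0.0175, 0.017, -0.0105]
    - [0.0185, 0.017, -0.0105]
    - [0.0195, 0.0175, -0.0105]
    - [0.0205, 0.0175, -0.0105]
    - [0.021, 0.018, -0.01]
  gripper: [0, 0, 0, 0, 0, 0, 0, 0, 0, 0]

```text
time_s: 8.4
position: [0.499, -0.292, 0.1818]
tool_rot: [[-0.299, -0.547, 0.782], [-0.954, 0.168, -0.248], [0.004, -0.82, -0.572]]
ft_force: [0.4, -0.7, 0.5]
grip_width: 0.0425
```

```bash
python3 - <<'E'
from h import *
from rig import observe
s=observe(); q=np.array(s['q']);print(s['time_s'],q.round(1),s['position'],fk(q)[0]-s['position'])
snap('side','e_side',(220,460,100,260),3.3)
d=snap('wrist','e_wrist'); snap('top','e_top',(200,460,100,260),3)
by=np.radians(-17.7)
for l in [(.025,.055,.03),(.025,-.055,.03),(-.025,.055,.03),(-.025,-.055,.03),(.02,.008,.066),(-.02,.008,.066),(.02,-.008,.066),(-.02,-.008,.066)]: print(l,wproj(d,c2w(l,by,[.5435,-.292])).round(1))
E
```

```text
8.4 [-54.8  19.4 113.5  92.8  29.8 -27.1] [ 0.49904128 -0.29195548  0.18176093] [-0.00018292  0.00026092 -0.0001295 ]
(0.025, 0.055, 0.03) [254.6 266.7]
(0.025, -0.055, 0.03) [361.5 267.2]
(-0.025, 0.055, 0.03) [249.8 312.8]
(-0.025, -0.055, 0.03) [364.6 313.9]
(0.02, 0.008, 0.066) [297.1 256. ]
(-0.02, 0.008, 0.066) [295.5 297.4]
(0.02, -0.008, 0.066) [314.7 256.1]
(-0.02, -0.008, 0.066) [314.3 297.6]
```

View pics/e_wrist.png

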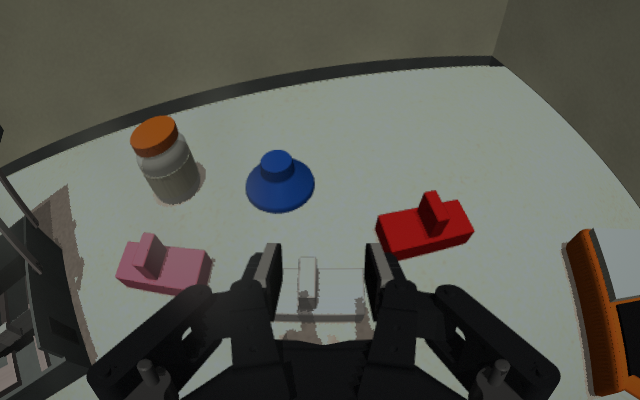

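View pics/e_side.png

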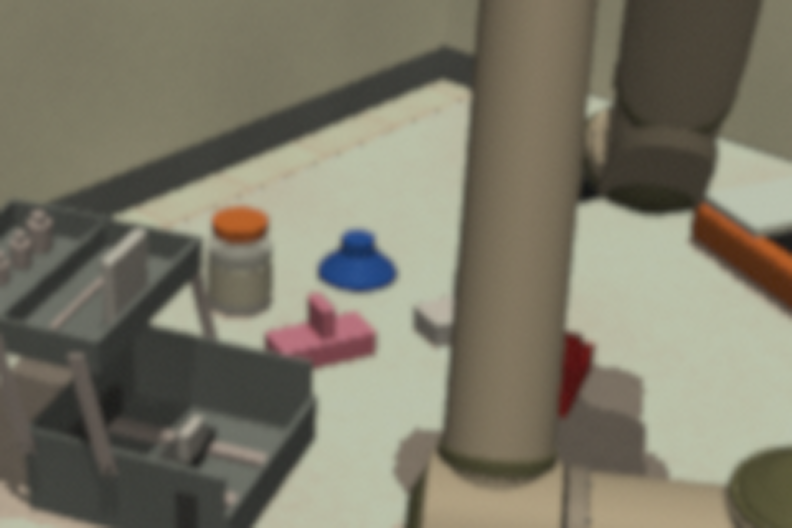

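View pics/e_top.png

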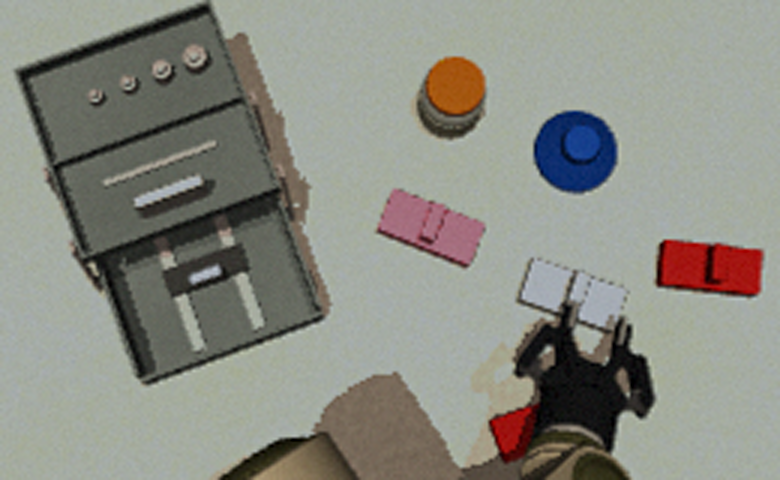

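```bash
python3 - <<'E'
from h import *
a=cv2.imread('pics/e_wrist.png');cv2.imwrite('pics/e_w2.png',cv2.resize(a[240:345,230:390],None,fx=5,fy=5,interpolation=2))
a=cv2.imread('pics/a_top.png');cv2.imwrite('pics/a_dec.png',cv2.resize(a[222:262,355:410],None,fx=12,fy=12,interpolation=2))
E
```

```text
(no output)
```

View pics/e_w2.png

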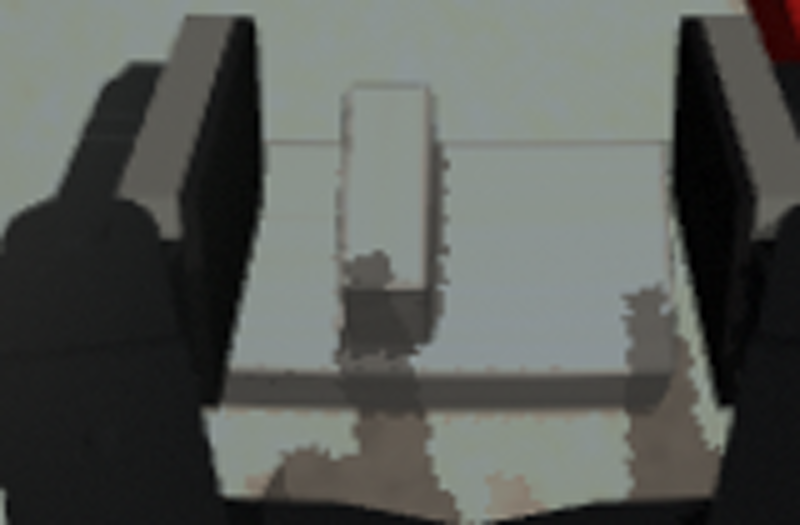

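View pics/a_dec.png

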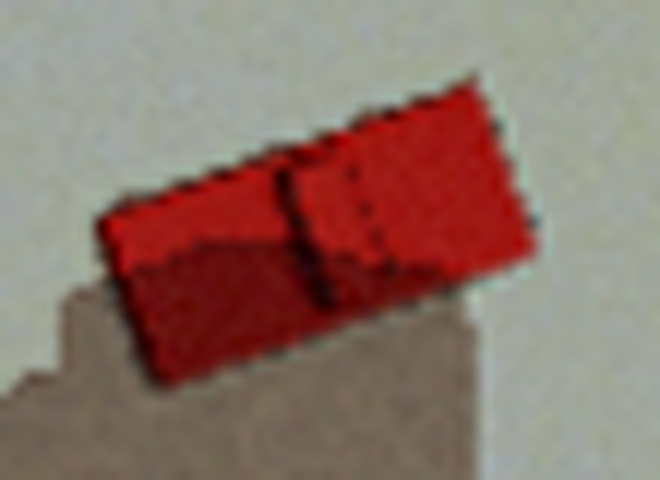

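```bash
python3 - <<'E'
from h import *
from rig import observe
b=lambda u,v,l:('top',(u+.5)/12-.5+355,(v+.5)/12-.5+222,np.array(l)/1000)
x,r=fit([b(100,215,(25,55,30)),b(478,75,(25,-55,30)),b(537,250,(-25,-55,30)),b(160,385,(-25,55,30))],[.4,-.27,.3]);print(x[:2],np.degrees(x[2]),np.abs(r).max())
by=np.radians(-17.7);B=np.array([.543,-.2932]);c,s=np.cos(by),np.sin(by)
M=np.array([[c,s],[-s,c]])
print('decoy centre in block frame',M@(x[:2]-B))
for l in [(.02,.008),(.02,-.008),(-.02,.008),(-.02,-.008),(.025,.055),(-.025,.055),(.025,-.055),(-.025,-.055)]:
    print(l,(M@(c2w((*l,0),x[2],x[:2])[:2]-B)).round(3))
# other things
for n,(u,v,h) in dict(jar=(350,130,.1),funnel=(392,150,.02)).items():
    C=CAM['top'];R=np.array(C['R']);t=np.array(C['t']);w=R.T@np.linalg.inv(C['K'])@[u,v,1];o=-R.T@t;print(n,o+w*(h-o[2])/w[2])
E
```

```text
[ 0.40157057 -0.26094372] 20.750369197278633 0.28348336268663843
decoy centre in block frame [-0.14454135 -0.01226991]
(0.02, 0.008) [-0.134  0.006]
(0.02, -0.008) [-0.124 -0.006]
(-0.02, 0.008) [-0.165 -0.018]
(-0.02, -0.008) [-0.155 -0.031]
(0.025, 0.055) [-0.159  0.046]
(-0.025, 0.055) [-0.198  0.015]
(0.025, -0.055) [-0.091 -0.04 ]
(-0.025, -0.055) [-0.13  -0.071]
jar [ 0.75131894 -0.1497657   0.1       ]
funnel [ 0.70699197 -0.29773224  0.02      ]
```

```bash
python3 - <<'E'
from h import *
from rig import observe
s=observe()
by=np.radians(-17.7);R=tool(-17.7,55,-1);G=c2w((-.003,0,.057),by,[.543,-.2932]);p=G+R[:,2]*.008
print(p); plan(np.array(s['position']),np.array(s['tool_rot']),p,R,7)
q=np.array(s['q'])
for f in np.linspace(0,1,5):
    q,e=ik(s['position']+(p-s['position'])*f,R,q);print(q.round(1),e)
E
```

```text
[ 0.54638501 -0.2942803   0.05241139]
dr [[0.0, 0.001, 0.001], [-0.001, 0.0, 0.001], [0.0, 0.001, 0.002], [0.0, 0.001, 0.001], [0.0, 0.0, 0.001], [-0.001, 0.001, 0.001], [0.0, 0.0, 0.002]]
sl [[-0.0017, 0.0114, 0.0159], [-0.0016, 0.0115, 0.0159], [-0.0017, 0.0114, 0.016], [-0.0017, 0.0114, 0.0159], [-0.0016, 0.0114, 0.0159], [-0.0017, 0.0114, 0.016], [-0.0016, 0.0114, 0.0159]]
[-54.7  19.3 113.4  92.6  29.5 -26.4] 4.842711370045144e-13
[-53.3  24.  114.1 103.3  29.3 -37.5] 2.017830347256222e-12
[-51.9  28.7 114.4 113.2  30.1 -47.7] 1.9817480989559044e-13
[-50.7  33.5 114.2 121.7  31.6 -56.3] 1.582067810090848e-14
[-49.4  38.3 113.5 128.5  33.4 -63.2] 2.7647794873150457e-15
```

Emit:
jog_arm:
  dr:
    - [0, 0.002, 0.005]
    - [-0.002, 0.002, 0.005]
    - [0, 0, 0]
    - [0, 0, 0]
    - [0, 0, 0]
    - [0, 0, 0]
    - [0, 0, 0]
    - [0, 0, 0]
    - [0, 0, 0]
    - [0, 0, 0]
  slide:
    - [-0.004, 0.0115, 0.016]
    - [-0.004, 0.0115, 0.016]
    - [-0.0035, 0.0115, 0.016]
    - [0, 0.0115, 0.016]
    - [0, 0.0115, 0.016]
    - [0, 0.0115, 0.016]
    - [0, 0.0075, 0.0105]
    - [0, 0.0035, 0.005]
    - [0, 0, 0]
    - [0, 0, 0]
  gripper: [0, 0, 0, 0, 0, 0, 0, 0, 0, 0]

```text
time_s: 9.55
position: [0.5467, -0.294, 0.0529]
tool_rot: [[-0.304, -0.545, 0.781], [-0.953, 0.175, -0.249], [-0.001, -0.82, -0.573]]
ft_force: [-0.0, -0.3, 0.4]
grip_width: 0.0425
```

```bash
python3 - <<'E'
from h import *
from rig import observe
s=observe(); q=np.array(s['q']);print(s['time_s'],q.round(1),s['position'],s['ft_force'])
R=np.array(s['tool_rot']);print(R.round(3),Ro.from_matrix(R.T@tool(-17.7,55,-1)).as_rotvec())
snap('wrist','f_wrist',(220,400,150,340),3); 
E
```

```text
9.55 [-49.4  38.2 113.6 128.6  33.5 -63.2] [ 0.54673557 -0.29403858  0.0528627 ] [-0.01587455 -0.34408399  0.4272474 ]
[[-0.304 -0.545  0.781]
 [-0.953  0.175 -0.249]
 [-0.001 -0.82  -0.573]] [-0.00087562  0.00038312 -0.0011215 ]
```

View pics/f_wrist.png

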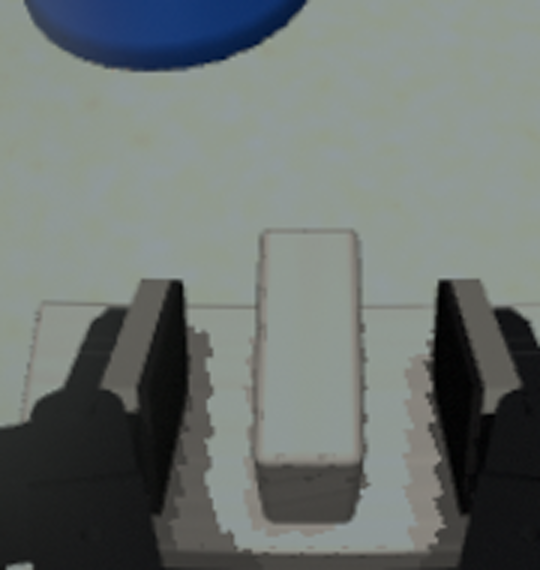

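Emit:
jog_arm:
  dr:
    - [0, 0, 0]
    - [0, 0, 0]
    - [0, 0, 0]
    - [0, 0, 0]
    - [0, 0, 0]
    - [0, 0, 0]
    - [0, 0, 0]
    - [0, 0, 0]
    - [0, 0, 0]
    - [0, 0, 0]
  slide:
    - [0, 0, 0]
    - [0, 0, 0]
    - [0, 0, 0]
    - [0, 0, 0]
    - [0, 0, 0]
    - [0, -0.004, -0.003]
    - [0, -0.012, -0.0085]
    - [0, -0.0165, -0.0115]
    - [0, -0.0165, -0.0115]
    - [0, -0.0165, -0.0115]
  gripper: [-1, -1, -1, -1, -1, -1, -1, -1, -1, -1]
  force: 80

```text
time_s: 10.6
position: [0.5456, -0.2942, 0.1324]
tool_rot: [[-0.306, -0.548, 0.779], [-0.952, 0.178, -0.25], [-0.002, -0.818, -0.576]]
ft_force: [0.2, -0.2, -3.4]
grip_width: 0.0153
```

```bash
cat > t3.py <<'E'
from h import *
from rig import observe
s=observe(); q=np.array(s['q']);print(s['time_s'],q.round(1),s['position'],s['ft_force'],s['grip_width'])
p0=np.array(s['position']);R0=np.array(s['tool_rot']);print(Ro.from_matrix(R0.T@tool(-17.7,55,-1)).as_rotvec())
snap('wrist','g_wrist',(220,400,150,340),3); 
E
python3 t3.py
```

```text
10.6 [-49.5  27.8 110.6 107.9  26.8 -39.3] [ 0.54562027 -0.2941759   0.13241748] [ 0.24850408 -0.23472992 -3.39713536] 0.0152583885204182
[ 0.00241699 -0.00099223 -0.00264451]
```

View pics/g_wrist.png

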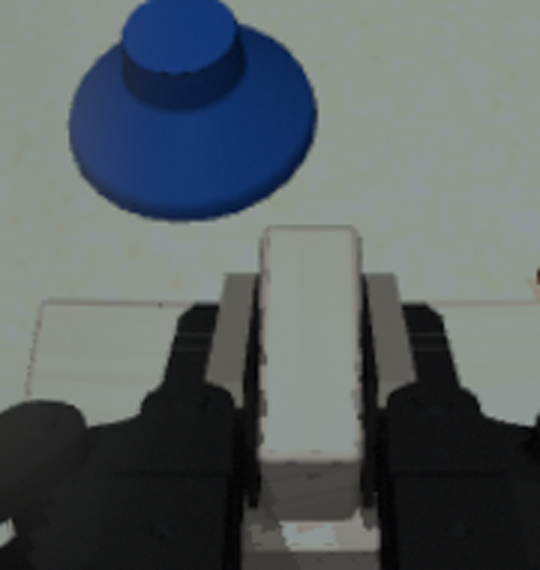

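```bash
sed -i 's/^CASE=.*/CASE=np.array([0.5675,0.1145]); CY=np.radians(21.5)/' h.py; cat > t4.py <<'E'
from h import *
from rig import observe
s=observe(); q=np.array(s['q'])
p0=np.array(s['position']);R0=np.array(s['tool_rot'])
R1=tool(21.5,55,-1)
W1=c2w((-.050+.0038,0,.148+.020)); A=c2w((.010+.0038,0,.095+.020))
tot=Ro.from_matrix(R0.T@R1).as_rotvec()
Rm=R0@Ro.from_rotvec(tot*.3).as_matrix(); m=p0+(W1-p0)*.3; m[2]=W1[2]
print(p0,m,W1,A)
p,R=plan(p0,R0,m,Rm,4); p,R=plan(p,R,W1,R1,8); p,R=plan(p,R,A,R1,8)
for a,b,Ra,Rb in [(p0,m,R0,Rm),(m,W1,Rm,R1),(W1,A,R1,R1)]:
    for f in (.25,.5,.75,1):
        q,e=ik(a+(b-a)*f,Ra@Ro.from_rotvec(Ro.from_matrix(Ra.T@Rb).as_rotvec()*f).as_matrix(),q);print(q.round(1),round(e,5))
E
python3 t4.py
```

```text
[ 0.54647721 -0.29469742  0.13586292] [ 0.53988846 -0.1770179   0.168     ] [0.52451471 0.09756764 0.168     ] [0.58033976 0.11955772 0.115     ]
dr [[0.0, -0.042, -0.029], [0.0, -0.042, -0.03], [-0.001, -0.043, -0.029], [0.0, -0.042, -0.03]]
sl [[-0.0275, -0.0006, -0.0133], [-0.028, -0.0013, -0.0121], [-0.0284, -0.0022, -0.0109], [-0.0289, -0.0031, -0.0097]]
dr [[0.0, -0.049, -0.034], [0.0, -0.049, -0.035], [0.0, -0.05, -0.034], [-0.001, -0.049, -0.034], [0.0, -0.049, -0.035], [0.0, -0.049, -0.034], [0.0, -0.049, -0.034], [0.0, -0.05, -0.035]]
sl [[-0.0339, 0.0031, -0.0045], [-0.0342, 0.002, -0.0029], [-0.0344, 0.0008, -0.0011], [-0.0343, -0.0004, 0.0005], [-0.0343, -0.0016, 0.0023], [-0.034, -0.0027, 0.0039], [-0.0337, -0.0039, 0.0055], [-0.0332, -0.0051, 0.0072]]
dr [[0.0, 0.0, 0.0], [0.0, 0.0, 0.0], [0.0, 0.0, 0.0], [0.0, 0.0, 0.0], [0.0, 0.0, 0.0], [0.0, 0.0, 0.0], [0.0, 0.0, 0.0], [0.0, 0.0, 0.0]]
sl [[0.0, 0.0011, 0.0099], [0.0, 0.0012, 0.01], [0.0, 0.0011, 0.0099], [0.0, 0.0011, 0.01], [0.0, 0.0012, 0.0099], [0.0, 0.0011, 0.01], [0.0, 0.0011, 0.0099], [0.0, 0.0012, 0.01]]
[-48.1  25.7 112.1 105.5  27.8 -37.9] 0.0
[-46.6  23.9 113.6 103.4  28.7 -36.8] 0.0
[-44.9  22.1 114.9 101.2  29.4 -35.4] 0.0
[-43.1  20.3 116.   99.   30.  -33.7] 0.0
[-37.9  18.8 119.   99.9  31.4 -36.3] 0.0
[-31.7  17.9 121.  100.9  32.  -38. ] 0.0
[-24.4  17.5 121.7 101.8  31.8 -38.7] 0.0
[-16.4  17.8 121.2 102.4  31.  -38.4] 0.0
[-14.8  20.6 120.  106.9  30.4 -42.2] 0.0
[-13.3  23.4 118.7 110.9  30.  -45.6] 0.0
[-11.9  26.  117.3 114.6  29.8 -48.5] 0.0
[-10.7  28.6 115.8 117.8  29.5 -51. ] 0.0
```

Emit:
jog_arm:
  dr:
    - [0, -0.042, -0.029]
    - [0, -0.042, -0.03]
    - [0, -0.043, -0.029]
    - [0, -0.042, -0.03]
    - [0, -0.049, -0.034]
    - [0, -0.049, -0.035]
    - [0, -0.05, -0.034]
    - [0, -0.049, -0.034]
    - [0, -0.049, -0.035]
    - [0, -0.049, -0.034]
  slide:
    - [-0.0275, -0.0005, -0.0135]
    - [-0.028, -0.0015, -0.012]
    - [-0.0285, -0.002, -0.011]
    - [-0.029, -0.003, -0.0095]
    - [-0.034, 0.003, -0.0045]
    - [-0.034, 0.002, -0.003]
    - [-0.0345, 0.001, -0.001]
    - [-0.0345, -0.0005, 0.0005]
    - [-0.034, -0.0015, 0.0025]
    - [-0.034, -0.0025, 0.004]
  gripper: [-1, -1, -1, -1, -1, -1, -1, -1, -1, -1]

```text
time_s: 11.65
position: [0.5274, 0.0306, 0.1639]
tool_rot: [[0.255, -0.556, 0.792], [-0.967, -0.144, 0.21], [-0.002, -0.819, -0.574]]
ft_force: [0.0, 0.6, -4.1]
grip_width: 0.0149
```

```bash
cat > t5.py <<'E'
from h import *
from rig import observe
s=observe(); q=np.array(s['q']);print(s['time_s'],s['position'],q.round(1),s['grip_width'])
p0=np.array(s['position']);R0=np.array(s['tool_rot'])
R1=tool(21.5,55,-1)
W1=c2w((-.050+.0038,0,.148+.020))
plan(p0,R0,W1,R1,3)
E
python3 t5.py
```

```text
11.65 [0.52744126 0.03055761 0.16393678] [-24.3  18.  122.2 103.1  32.1 -40.2] 0.014937864855823086
dr [[0.0, -0.032, -0.023], [0.0, -0.031, -0.023], [0.0, -0.032, -0.024]]
sl [[-0.0219, -0.0038, 0.0031], [-0.0216, -0.0043, 0.0039], [-0.0214, -0.0048, 0.0045]]
```

Emit:
jog_arm:
  dr:
    - [0, -0.032, -0.023]
    - [0, -0.031, -0.023]
    - [0, -0.032, -0.024]
    - [0, 0, 0]
    - [0, 0, 0]
    - [0, 0, 0]
    - [0, 0, 0]
    - [0, 0, 0]
    - [0, 0, 0]
    - [0, 0, 0]
  slide:
    - [-0.022, -0.004, 0.003]
    - [-0.0215, -0.0045, 0.004]
    - [-0.0215, -0.005, 0.0045]
    - [0, 0.001, 0.01]
    - [0, 0.001, 0.01]
    - [0, 0.001, 0.01]
    - [0, 0.001, 0.01]
    - [0, 0, 0]
    - [0, 0, 0]
    - [0, 0, 0]
  gripper: [-1, -1, -1, -1, -1, -1, -1, -1, -1, -1]

```text
time_s: 12.65
position: [0.5536, 0.1075, 0.143]
tool_rot: [[0.365, -0.533, 0.763], [-0.931, -0.209, 0.298], [0.001, -0.819, -0.573]]
ft_force: [0.0, 0.2, -3.3]
grip_width: 0.015
```

```bash
cat > t6.py <<'E'
from h import *
from rig import observe
import sys
s=observe(); q=np.array(s['q']);p0=np.array(s['position']);R0=np.array(s['tool_rot'])
w=p0[:2]-CASE;c,n=np.cos(CY),np.sin(CY)
pc=np.array([c*w[0]+n*w[1],-n*w[0]+c*w[1],p0[2]])
print(s['time_s'],'tcp case',(pc*1000).round(1),'block',((pc-[.0038,0,.020])*1000).round(1),'rot',Ro.from_matrix(R0.T@tool(21.5,55,-1)).as_rotvec().round(4),s['ft_force'],s['grip_width'],q.round(1))
E
python3 t6.py; python3 - <<'E'
from h import *
snap('side','i_side',(180,360,120,280),4); snap('top','i_top',(200,340,100,240),4); snap('wrist','i_wrist')
E
```

```text
12.65 tcp case [-15.5  -1.4 143. ] block [-19.3  -1.4 123. ] rot [-0.0006 -0.0021 -0.0006] [ 0.04525701  0.20478974 -3.30834554] 0.015030869958058022 [-13.4  23.2 118.6 110.6  29.9 -45.1]
```

View pics/i_side.png

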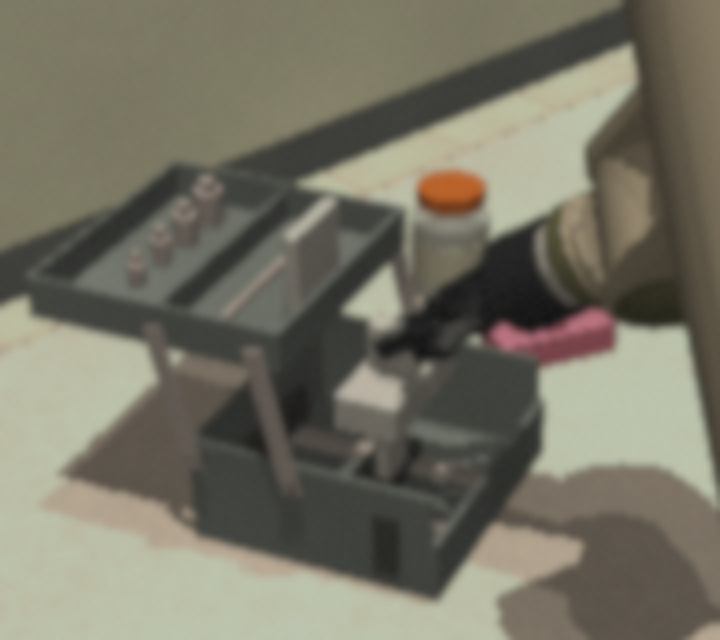

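View pics/i_top.png

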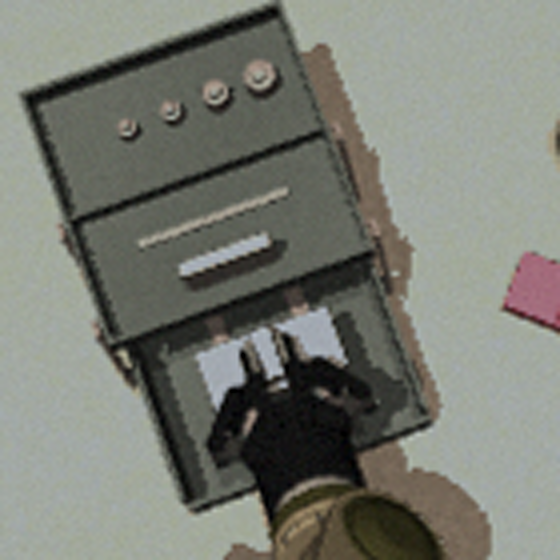

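View pics/i_wrist.png

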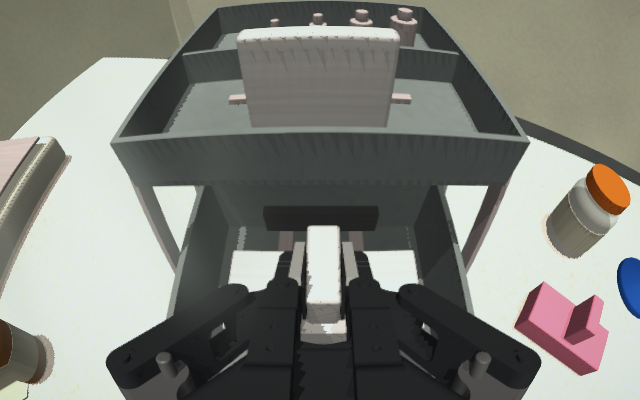

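Emit:
jog_arm:
  dr:
    - [0, -0.001, 0]
    - [0, -0.001, 0]
    - [0, 0, 0]
    - [0, 0, 0]
    - [0, 0, 0]
    - [0, 0, 0]
    - [0, 0, 0]
    - [0, 0, 0]
    - [0, 0, 0]
    - [0, 0, 0]
  slide:
    - [-0.0005, 0.0015, 0.008]
    - [-0.0005, 0.0015, 0.011]
    - [-0.0005, 0.0015, 0.011]
    - [0, 0.0015, 0.01]
    - [0, 0.003, 0.01]
    - [0, 0.003, 0.01]
    - [0, 0.003, 0.01]
    - [0, 0.003, 0.01]
    - [0, 0.003, 0.01]
    - [0, 0.001, 0.005]
  gripper: [-1, -1, -1, -1, -1, -1, -1, -1, -1, -1]

```text
time_s: 13.8
position: [0.6147, 0.1332, 0.0696]
tool_rot: [[0.366, -0.534, 0.762], [-0.93, -0.21, 0.301], [-0.001, -0.819, -0.573]]
ft_force: [-0.3, 0.4, -3.6]
grip_width: 0.0151
```

```bash
python3 t6.py
```

```text
13.8 tcp case [50.7  0.1 69.6] block [46.9  0.1 49.6] rot [-0.0003  0.0003 -0.0007] [-0.26618773  0.35107954 -3.61065039] 0.015097918079635635 [ -7.9  36.2 112.  127.1  30.3 -59.1]
```

Emit:
jog_arm:
  dr:
    - [0, 0, 0]
    - [0, 0, 0]
    - [0, 0, 0]
    - [0, 0, 0]
    - [0, 0, 0]
    - [0, 0, 0]
    - [0, 0, 0]
    - [0, 0, 0]
    - [0, 0, 0]
    - [0, 0, 0]
  slide:
    - [0, 0.0008, 0.0006]
    - [0, 0.0008, 0.0006]
    - [0, 0.0004, 0.0003]
    - [0, 0.0004, 0.0003]
    - [0, 0, 0]
    - [0, 0, 0]
    - [0, 0, 0]
    - [0, 0, 0]
    - [0, 0, 0]
    - [0, 0, 0]
  gripper: [-1, -1, -1, -1, -1, -1, -1, -1, -1, -1]

```text
time_s: 14.8
position: [0.6143, 0.133, 0.0676]
tool_rot: [[0.366, -0.533, 0.763], [-0.93, -0.21, 0.3], [-0.0, -0.82, -0.573]]
ft_force: [0.3, 0.3, -3.5]
grip_width: 0.0148
```

```bash
python3 t6.py; python3 -c "
from h import *
snap('wrist','j_wrist',(200,440,150,350),3)"
```

```text
14.8 tcp case [50.3  0.  67.6] block [46.5  0.  47.6] rot [-0.001   0.     -0.0004] [ 0.32094117  0.28160473 -3.50561086] 0.014844707235313425 [ -8.   36.5 112.1 127.6  30.6 -59.8]
```

View pics/j_wrist.png

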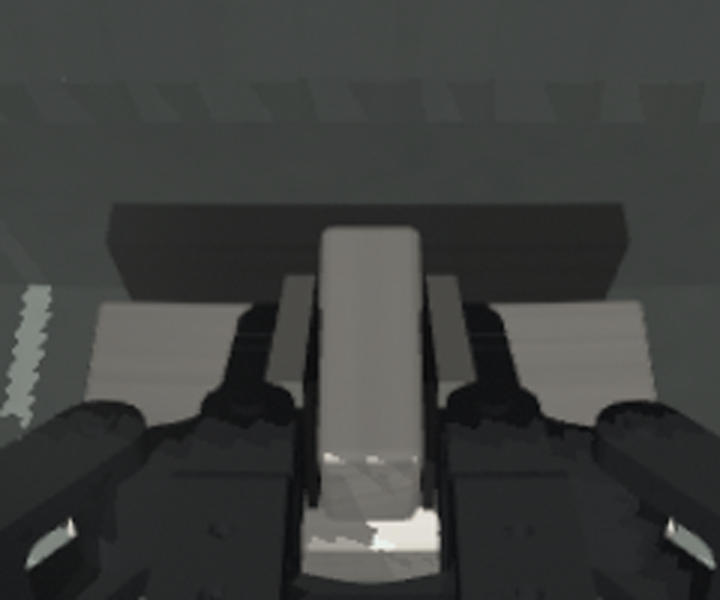

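Emit:
jog_arm:
  dr:
    - [0, 0, 0]
    - [0, 0, 0]
    - [0, 0, 0]
    - [0, 0, 0]
    - [0, 0, 0]
    - [0, 0, 0]
    - [0, 0, 0]
    - [0, 0, 0]
    - [0, 0, 0]
    - [0, 0, 0]
  slide:
    - [0, 0.0004, 0.0003]
    - [0, 0.0004, 0.0003]
    - [0, 0.0004, 0.0003]
    - [0, 0, 0]
    - [0, 0, 0]
    - [0, 0, 0]
    - [0, 0, 0]
    - [0, 0, 0]
    - [0, 0, 0]
    - [0, 0, 0]
  gripper: [-1, -1, -1, -1, -1, -1, -1, -1, -1, -1]

```text
time_s: 15.85
position: [0.6146, 0.1331, 0.067]
tool_rot: [[0.366, -0.531, 0.764], [-0.93, -0.209, 0.301], [-0.0, -0.821, -0.571]]
ft_force: [-5.4, -2.3, 5.5]
grip_width: 0.0149
```

Emit:
jog_arm:
  dr:
    - [0, 0, 0]
    - [0, 0, 0]
    - [0, 0, 0]
    - [0, 0, 0]
    - [0, 0, 0]
    - [0, 0, 0]
    - [0, 0, 0]
    - [0, 0, 0]
    - [0, 0, 0]
    - [0, 0, 0]
  slide:
    - [0, 0, 0]
    - [0, 0, 0]
    - [0, 0, 0]
    - [0, 0, 0]
    - [0, 0, 0]
    - [0, 0, -0.01]
    - [0, 0, -0.02]
    - [0, 0, -0.02]
    - [0, 0, -0.02]
    - [0, 0, -0.01]
  gripper: [0, 0, 0, 0, 0, 0, 0, 0, 0, 0]

```text
time_s: 16.85
position: [0.552, 0.1087, 0.1128]
tool_rot: [[0.366, -0.533, 0.763], [-0.931, -0.209, 0.3], [-0.0, -0.82, -0.573]]
ft_force: [0.2, 0.4, -0.0]
grip_width: 0.0429
```

```bash
python3 t6.py; python3 -c "
from h import *
snap('wrist','k_wrist',(160,480,100,340),2.5)
snap('side','k_side',(200,340,150,280),5)"
```

```text
16.85 tcp case [-16.6   0.2 112.8] block [-20.4   0.2  92.8] rot [-0.0011 -0.0003 -0.0006] [ 0.16465108  0.38169593 -0.01930383] 0.042886256541118634 [-13.3  27.6 120.6 119.9  32.7 -56.1]
```

View pics/k_wrist.png

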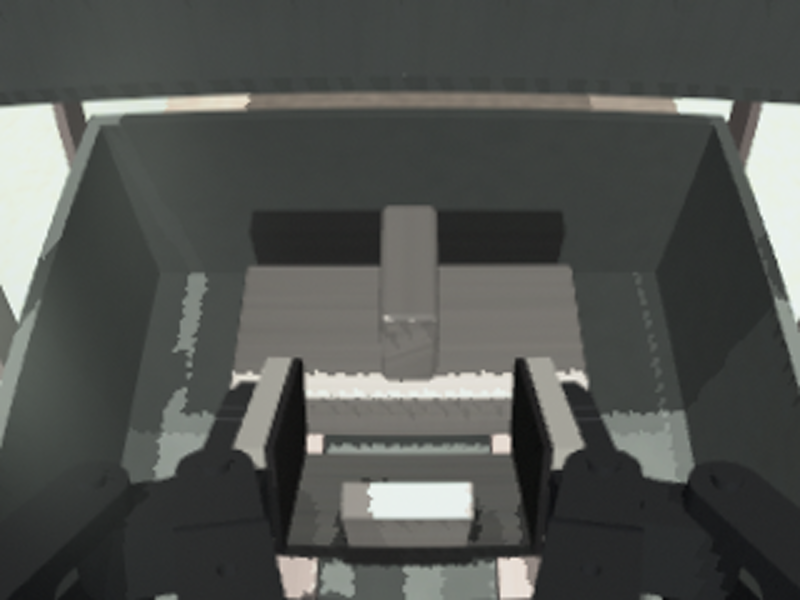

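View pics/k_side.png

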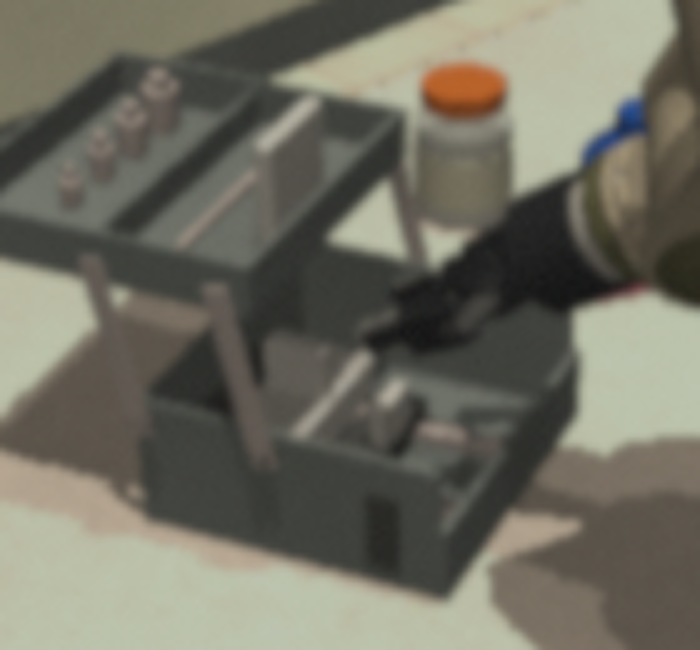

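```bash
cat > t7.py <<'E'
from h import *
from rig import observe
s=observe(); q=np.array(s['q']);p0=np.array(s['position']);R0=np.array(s['tool_rot'])
for lean in (42,38,34):
    R1=tool(21.5,lean,-1);qq=q
    for g in [(-.055,0,.080),(-.055,0,.046),(-.041,0,.046),(-.0106,0,.046)]:
        qq,e=ik(c2w(g),R1,qq);print(lean,g,qq.round(1),round(e,5))
R1=tool(21.5,42,-1)
plan(p0,R0,c2w((-.055,0,.080)),R1,5); plan(c2w((-.055,0,.080)),R1,c2w((-.055,0,.046)),R1,3)
E
python3 t7.py
```

```text
42 (-0.055, 0, 0.08) [-13.5  26.1 120.2  96.6  22.7 -34.6] 0.0
42 (-0.055, 0, 0.046) [-13.5  31.4 121.9 112.   24.4 -51.4] 0.0
42 (-0.041, 0, 0.046) [-12.2  31.8 119.7 110.   23.3 -48. ] 0.0
42 (-0.0106, 0, 0.046) [ -9.7  32.9 115.1 104.7  21.  -39.9] 0.0
38 (-0.055, 0, 0.08) [-12.3  25.2 117.6  78.7  20.4 -15.7] 0.0
38 (-0.055, 0, 0.046) [-12.3  30.1 119.4  96.8  20.2 -35. ] 0.0
38 (-0.041, 0, 0.046) [-11.1  30.7 117.2  93.6  19.4 -30.5] 0.0
38 (-0.0106, 0, 0.046) [ -8.7  32.  112.6  85.7  18.1 -20.1] 0.0
34 (-0.055, 0, 0.08) [-11.1  24.6 115.   59.3  20.5   4.4] 0.0
34 (-0.055, 0, 0.046) [-11.1  29.2 116.8  76.4  18.  -13.7] 0.0
34 (-0.041, 0, 0.046) [-10.   29.9 114.7  72.4  17.8  -8.5] 0.0
34 (-0.0106, 0, 0.046) [ -7.8  31.3 110.1  63.6  17.8   2.7] 0.0
dr [[-0.046, 0.0, 0.0], [-0.045, 0.0, 0.0], [-0.046, 0.0, 0.0], [-0.046, -0.001, -0.001], [-0.046, 0.0, 0.0]]
sl [[0.0, 0.0098, -0.0027], [0.0, 0.01, -0.0022], [0.0, 0.0101, -0.0018], [-0.0001, 0.0101, -0.0013], [0.0, 0.0101, -0.0008]]
dr [[0.0, 0.0, 0.0], [0.0, 0.0, 0.0], [0.0, 0.0, 0.0]]
sl [[0.0, 0.0076, 0.0084], [0.0, 0.0076, 0.0084], [0.0, 0.0076, 0.0085]]
```

Emit:
jog_arm:
  dr:
    - [-0.046, 0, 0]
    - [-0.045, 0, 0]
    - [-0.046, 0, 0]
    - [-0.046, -0.001, -0.001]
    - [-0.046, 0, 0]
    - [0, 0, 0]
    - [0, 0, 0]
    - [0, 0, 0]
    - [0, 0, 0]
    - [0, 0, 0]
  slide:
    - [0, 0.01, -0.0025]
    - [0, 0.01, -0.002]
    - [0, 0.01, -0.002]
    - [0, 0.01, -0.0015]
    - [0, 0.01, -0.001]
    - [0, 0.0075, 0.0085]
    - [0, 0.0075, 0.0085]
    - [0, 0.0075, 0.0085]
    - [0, 0, 0]
    - [0, 0, 0]
  gripper: [-1, -1, -1, -1, -1, -1, -1, -1, -1, -1]

```text
time_s: 17.95
position: [0.5174, 0.0949, 0.0453]
tool_rot: [[0.368, -0.692, 0.621], [-0.93, -0.273, 0.246], [-0.001, -0.668, -0.744]]
ft_force: [0.0, -0.9, -0.8]
grip_width: 0.0003
```

```bash
sed -i 's/^print(s\[/print((np.array(s["ft_force"])@[c,n,0]).round(2));print(s[/' t6.py; python3 t6.py; python3 -c "
from h import *
snap('wrist','l_wrist',(160,480,100,340),2.5)"
```

```text
-0.29
17.95 tcp case [-53.8   0.1  45.3] block [-57.6   0.1  25.3] rot [2.284e-01 1.600e-03 2.000e-04] [ 0.03803234 -0.87488409 -0.75758893] 0.0002579608085217613 [-13.4  31.5 121.7 111.7  24.4 -51.1]
```

View pics/l_wrist.png

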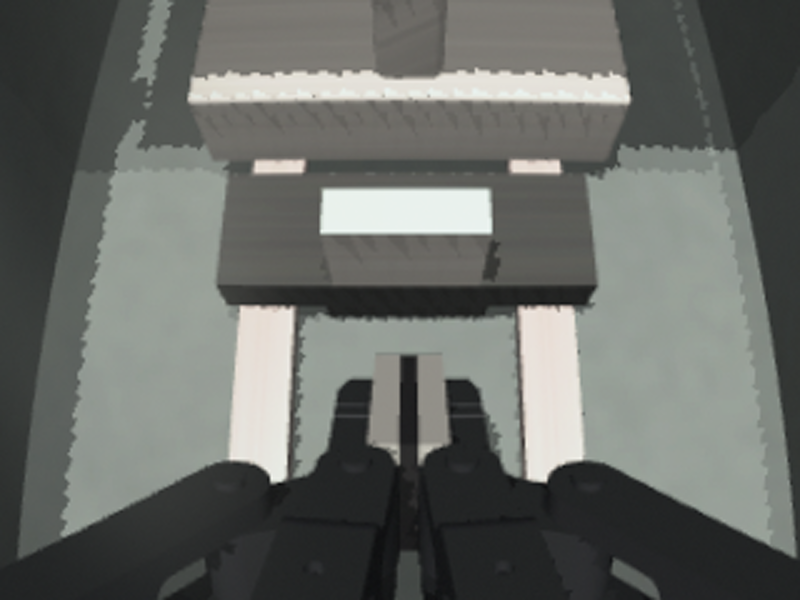

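Emit:
jog_arm:
  dr:
    - [0, 0, 0]
    - [0, 0, 0]
    - [0, 0, 0]
    - [0, 0, 0]
    - [0, 0, 0]
    - [0, 0, 0]
    - [0, 0, 0]
    - [0, 0, 0]
    - [0, 0, 0]
    - [0, 0, 0]
  slide:
    - [0, -0.006, 0.0053]
    - [0, -0.0045, 0.004]
    - [0, -0.003, 0.0027]
    - [0, -0.003, 0.0027]
    - [0, -0.003, 0.0027]
    - [0, -0.003, 0.0027]
    - [0, -0.0022, 0.002]
    - [0, -0.0022, 0.002]
    - [0, -0.0015, 0.0013]
    - [0, -0.0015, 0.0013]
  gripper: [-1, -1, -1, -1, -1, -1, -1, -1, -1, -1]

```text
time_s: 19.0
position: [0.5542, 0.1095, 0.0455]
tool_rot: [[0.367, -0.692, 0.621], [-0.93, -0.273, 0.246], [-0.001, -0.668, -0.744]]
ft_force: [-5.9, -2.3, 2.8]
grip_width: 0.0002
```

```bash
python3 t6.py; python3 -c "
from h import *
snap('wrist','m_wrist',(160,480,100,340),2.5)"
```

```text
-6.3
19.0 tcp case [-14.2   0.2  45.5] block [-18.    0.2  25.5] rot [0.2287 0.0011 0.0003] [-5.85604584 -2.32655426  2.82885182] 0.0002460314136064723 [ -9.9  32.8 115.6 105.2  21.2 -40.8]
```

View pics/m_wrist.png

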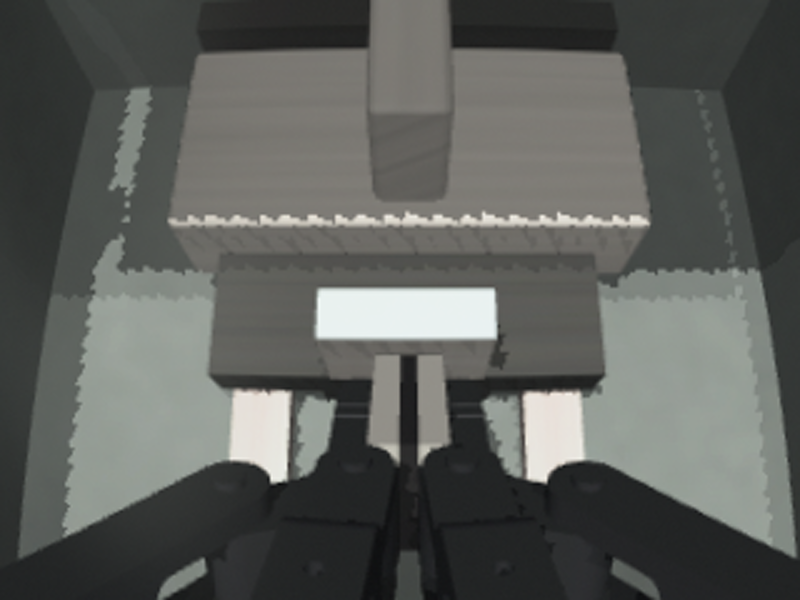

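Emit:
jog_arm:
  dr:
    - [0, 0, 0]
    - [0, 0, 0]
    - [0, 0, 0]
    - [0, 0, 0]
    - [0, 0, 0]
    - [0, 0, 0]
    - [0, 0, 0]
    - [0, 0, 0]
    - [0, 0, 0]
    - [0, 0, 0]
  slide:
    - [0, -0.0004, 0.0003]
    - [0, -0.0004, 0.0004]
    - [0, -0.0004, 0.0003]
    - [0, -0.0004, 0.0004]
    - [0, -0.0004, 0.0003]
    - [0, -0.0004, 0.0003]
    - [0, 0, 0]
    - [0, 0, 0]
    - [0, 0, 0]
    - [0, 0, 0]
  gripper: [-1, -1, -1, -1, -1, -1, -1, -1, -1, -1]

```text
time_s: 20.05
position: [0.5572, 0.1106, 0.0455]
tool_rot: [[0.368, -0.692, 0.621], [-0.93, -0.273, 0.246], [-0.001, -0.668, -0.744]]
ft_force: [-4.1, -1.4, 1.0]
grip_width: 0.0002
```

```bash
python3 t6.py
```

```text
-4.31
20.05 tcp case [-11.    0.2  45.5] block [-14.8   0.2  25.5] rot [0.2285 0.0012 0.0004] [-4.07385672 -1.40970028  0.97454737] 0.0002179148361205926 [ -9.7  32.9 115.2 104.6  21.  -39.9]
```

Emit:
jog_arm:
  dr:
    - [0, 0, 0]
    - [0, 0, 0]
    - [0, 0, 0]
    - [0, 0, 0]
    - [0, 0, 0]
    - [0, 0, 0]
    - [0, 0, 0]
    - [0, 0, 0]
    - [0, 0, 0]
    - [0, 0, 0]
  slide:
    - [0, -0.0004, 0.0003]
    - [0, -0.0004, 0.0004]
    - [0, -0.0004, 0.0003]
    - [0, -0.0004, 0.0004]
    - [0, 0, 0]
    - [0, 0, 0]
    - [0, 0, 0]
    - [0, 0, 0]
    - [0, 0, 0]
    - [0, 0, 0]
  gripper: [-1, -1, -1, -1, -1, -1, -1, -1, -1, -1]

```text
time_s: 21.05
position: [0.5593, 0.1114, 0.0457]
tool_rot: [[0.368, -0.692, 0.621], [-0.93, -0.273, 0.246], [-0.0, -0.668, -0.744]]
ft_force: [-2.9, -0.3, -2.8]
grip_width: 0.0002
```

```bash
python3 t6.py
```

```text
-2.79
21.05 tcp case [-8.7  0.1 45.7] block [-12.5   0.1  25.7] rot [0.228  0.0012 0.0005] [-2.8810693  -0.29878252 -2.79298799] 0.00016377628381005328 [ -9.6  33.  114.8 104.2  20.9 -39.3]
```

```bash
python3 -c "
from h import *
snap('wrist','n_wrist',(200,440,70,270),3.3)"
```

```text
(no output)
```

View pics/n_wrist.png

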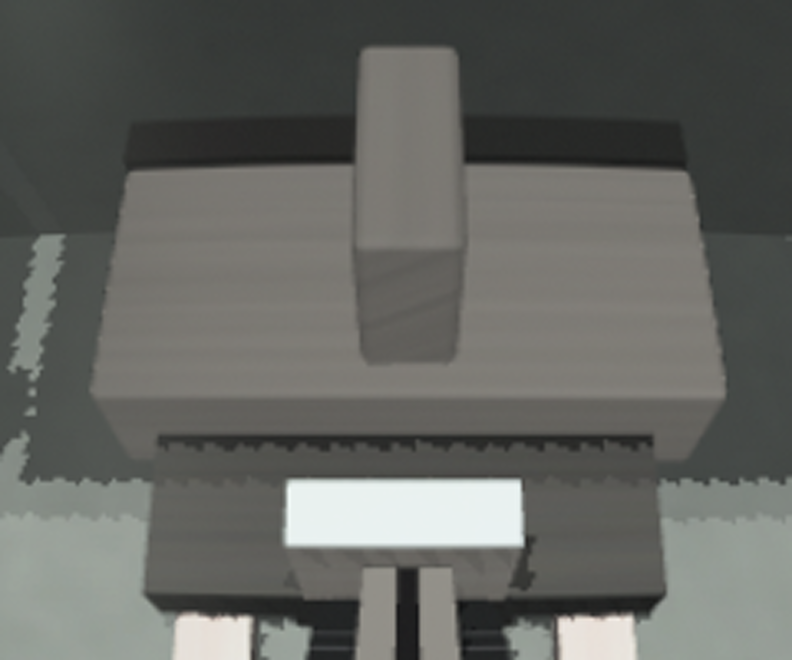

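Emit:
jog_arm:
  dr:
    - [0, 0, 0]
    - [0, 0, 0]
    - [0, 0, 0]
    - [0, 0, 0]
    - [0, 0, 0]
    - [0, 0, 0]
    - [0, 0, 0]
    - [0, 0, 0]
    - [0, 0, 0]
    - [0, 0, 0]
  slide:
    - [0, -0.0004, 0.0003]
    - [0, -0.0004, 0.0004]
    - [0, -0.0004, 0.0003]
    - [0, -0.0004, 0.0004]
    - [0, 0, 0]
    - [0, 0, 0]
    - [0, 0, 0]
    - [0, 0, 0]
    - [0, 0, 0]
    - [0, 0, 0]
  gripper: [-1, -1, -1, -1, -1, -1, -1, -1, -1, -1]

```text
time_s: 22.1
position: [0.5606, 0.112, 0.0456]
tool_rot: [[0.367, -0.693, 0.621], [-0.93, -0.273, 0.245], [-0.0, -0.667, -0.745]]
ft_force: [-9.7, -3.6, 0.9]
grip_width: 0.0002
```

```bash
python3 t6.py
```

```text
-10.32
22.1 tcp case [-7.3  0.2 45.6] block [-11.1   0.2  25.6] rot [2.292e-01 7.000e-04 1.000e-04] [-9.6946032  -3.55459803  0.89795704] 0.00015340044889206256 [ -9.4  33.  114.6 103.7  20.7 -38.7]
```

Emit:
jog_arm:
  dr:
    - [0, 0, 0]
    - [0, 0, 0]
    - [0, 0, 0]
    - [0, 0, 0]
    - [0, 0, 0]
    - [0, 0, 0]
    - [0, 0, 0]
    - [0, 0, 0]
    - [0, 0, 0]
    - [0, 0, 0]
  slide:
    - [0, -0.0004, 0.0003]
    - [0, -0.0004, 0.0003]
    - [0, 0, 0]
    - [0, 0, 0]
    - [0, 0, 0]
    - [0, 0, 0]
    - [0, 0, 0]
    - [0, 0, 0]
    - [0, 0, 0]
    - [0, 0, 0]
  gripper: [-1, -1, -1, -1, -1, -1, -1, -1, -1, -1]

```text
time_s: 23.1
position: [0.5608, 0.112, 0.0456]
tool_rot: [[0.366, -0.694, 0.62], [-0.93, -0.273, 0.244], [-0.0, -0.666, -0.746]]
ft_force: [-16.0, -7.9, 5.8]
grip_width: 0.0002
```

```bash
python3 t6.py
```

```text
-17.75
23.1 tcp case [-7.2  0.2 45.6] block [-11.    0.2  25.6] rot [ 2.307e-01  1.000e-04 -3.000e-04] [-15.98208604  -7.86371285   5.82763248] 0.0002464887453019652 [ -9.4  33.  114.5 103.4  20.6 -38.3]
```

Emit:
jog_arm:
  dr:
    - [0, 0, 0]
    - [0, 0, 0]
    - [0, 0, 0]
    - [0, 0, 0]
    - [0, 0, 0]
    - [0, 0, 0]
    - [0, 0, 0]
    - [0, 0, 0]
    - [0, 0, 0]
    - [0, 0, 0]
  slide:
    - [0, -0.0003, 0.0002]
    - [0, 0, 0]
    - [0, 0, 0]
    - [0, 0, 0]
    - [0, 0, 0]
    - [0, 0, 0]
    - [0, 0, 0]
    - [0, 0, 0]
    - [0, 0, 0]
    - [0, 0, 0]
  gripper: [-1, -1, -1, -1, -1, -1, -1, -1, -1, -1]

```text
time_s: 24.1
position: [0.5608, 0.1121, 0.0455]
tool_rot: [[0.366, -0.694, 0.62], [-0.931, -0.273, 0.244], [-0.0, -0.666, -0.746]]
ft_force: [-18.8, -8.3, 7.2]
grip_width: -0.0001
```

```bash
python3 t6.py;python3 -c "
from h import *
snap('wrist','o_wrist',(200,440,70,270),3.3)"
```

```text
-20.57
24.1 tcp case [-7.1  0.2 45.5] block [-10.9   0.2  25.5] rot [ 0.2312 -0.     -0.0005] [-18.83904635  -8.30143665   7.24446588] -0.00010902839067714568 [ -9.3  33.  114.5 103.3  20.5 -38.2]
```

View pics/o_wrist.png

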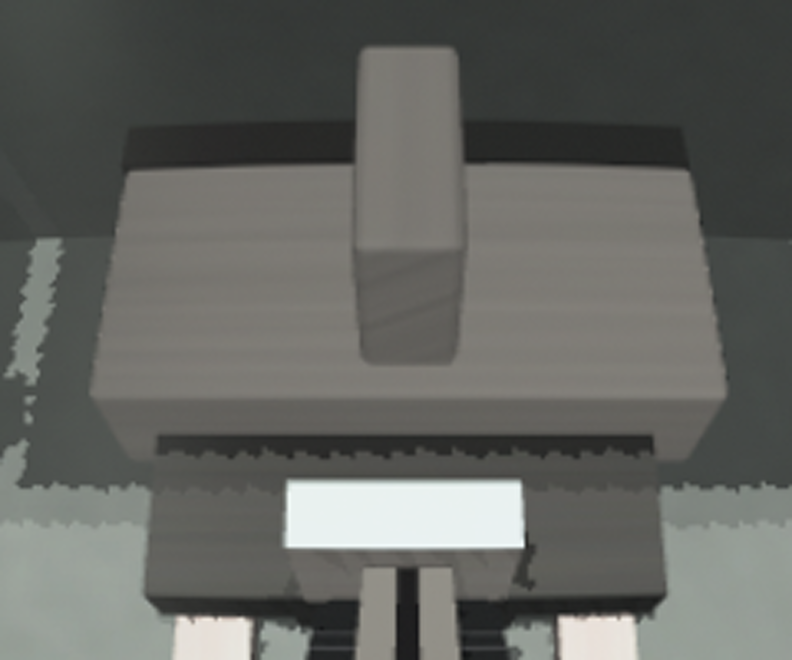

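```bash
cat > t8.py <<'E'
from h import *
from rig import observe
s=observe(); q=np.array(s['q']);p0=np.array(s['position']);R0=np.array(s['tool_rot'])
a=c2w((-.035,0,.047)); b=c2w((-.09,0,.26))
R1=tool(21.5,42,-1)
q0,e=ik(a,R1,q);print(q0.round(1),e)
q1=q0
for f in (.25,.5,.75,1): q1,e=ik(a+(b-a)*f,R1,q1);print(q1.round(1),e)
Rh=tool(111.5,0,-1);H=c2w((.0475,0,.30));q2,e=ik(H,Rh,[1,28,57,0,95,-20]);print(q2.round(1),e)
n=14
for i in range(0,n+1):
    x,B=fk(q1+(q2-q1)*i/n);w=x[:2]-CASE;c,s_=np.cos(CY),np.sin(CY);pc=[c*w[0]+s_*w[1],-s_*w[0]+c*w[1],x[2]];print(i,np.round(pc,3),B[:,2].round(2))
p,R=plan(p0,R0,a,R0,3);print('--');p,R=plan(p,R,b,R1,7);print('--');qrows(q1,q2,n,p,R)
E
python3 t8.py
```

```text
[-11.7  31.8 118.8 108.6  22.7 -46. ] 1.8041124150158794e-15
[-12.9  23.6 118.1  85.7  22.3 -22.3] 2.220446049250313e-15
[-14.2  15.6 116.2  63.8  25.8   0.5] 5.484557252799505e-10
[-15.6   8.4 113.1  48.8  32.5  16.7] 2.2924440123972545e-11
[-17.1   2.1 109.2  39.8  40.8  27.1] 1.4654943925052066e-12
[  1.3  28.1  54.5   0.   97.3 -20.2] 2.7755575615628914e-15
0 [-0.09  0.    0.26] [ 0.62  0.25 -0.74]
1 [-0.075  0.003  0.264] [ 0.58  0.28 -0.77]
2 [-0.061  0.005  0.267] [ 0.54  0.3  -0.79]
3 [-0.048  0.007  0.27 ] [ 0.49  0.31 -0.82]
4 [-0.036  0.008  0.272] [ 0.44  0.32 -0.84]
5 [-0.025  0.009  0.274] [ 0.39  0.31 -0.87]
6 [-0.015  0.009  0.276] [ 0.34  0.3  -0.89]
7 [-0.006  0.008  0.278] [ 0.29  0.28 -0.92]
8 [0.003 0.007 0.28 ] [ 0.24  0.25 -0.94]
9 [0.011 0.006 0.282] [ 0.2   0.22 -0.96]
10 [0.019 0.005 0.285] [ 0.15  0.18 -0.97]
11 [0.027 0.003 0.288] [ 0.11  0.14 -0.98]
12 [0.034 0.002 0.292] [ 0.07  0.1  -0.99]
13 [0.041 0.001 0.296] [ 0.03  0.05 -1.  ]
14 [ 0.047 -0.     0.3  ] [ 0.  0. -1.]
dr [[0.0, 0.0, 0.0], [0.0, 0.0, 0.0], [0.0, 0.0, 0.0]]
sl [[0.0001, 0.0066, -0.0065
[... 426 characters left out ...]
, [-0.036, -0.043, -0.124], [-0.036, -0.042, -0.121], [-0.037, -0.042, -0.118], [-0.038, -0.042, -0.114], [-0.04, -0.043, -0.111], [-0.039, -0.042, -0.107], [-0.041, -0.044, -0.103], [-0.04, -0.044, -0.098]]
sl [[-0.0028, -0.014, 0.0074], [-0.0004, -0.013, 0.0066], [0.0017, -0.0117, 0.0058], [0.0034, -0.0104, 0.005], [0.005, -0.009, 0.004], [0.0061, -0.0075, 0.0031], [0.007, -0.0061, 0.0021], [0.0077, -0.0048, 0.0012], [0.0079, -0.0035, 0.0003], [0.0082, -0.0024, -0.0006]]
dr [[-0.039, -0.045, -0.094], [-0.039, -0.047, -0.088], [-0.037, -0.048, -0.083], [-0.035, -0.049, -0.079]]
sl [[0.008, -0.0015, -0.0016], [0.0077, -0.0009, -0.0024], [0.0074, -0.0003, -0.0033], [0.0069, -0.0002, -0.0042]]
```

Emit:
jog_arm:
  dr:
    - [0, 0, 0]
    - [0, 0, 0]
    - [0, 0, 0]
    - [0.001, 0, 0]
    - [0, 0, 0]
    - [0.001, 0, 0]
    - [0, 0, 0]
    - [0.001, 0, 0]
    - [0.001, 0, 0]
    - [0, 0, 0]
  slide:
    - [0, 0.0065, -0.0065]
    - [0, 0.0065, -0.0065]
    - [0, 0.0065, -0.0065]
    - [0, -0.0145, -0.028]
    - [0, -0.0145, -0.028]
    - [0, -0.0145, -0.028]
    - [0, -0.0145, -0.028]
    - [0, -0.0145, -0.028]
    - [0, -0.0145, -0.028]
    - [0, -0.0145, -0.028]
  gripper: [-1, -1, -1, -1, -1, -1, -1, -1, -1, -1]

```text
time_s: 25.15
position: [0.4863, 0.0825, 0.2581]
tool_rot: [[0.369, -0.688, 0.625], [-0.93, -0.272, 0.248], [-0.001, -0.673, -0.74]]
ft_force: [0.8, 1.1, 0.1]
grip_width: -0.0002
```

```bash
cat > t9.py <<'E'
from h import *
from rig import observe
s=observe(); q=np.array(s['q']);p0=np.array(s['position']);R0=np.array(s['tool_rot']);print(s['time_s'],q.round(1),p0)
Rh=tool(111.5,0,-1);H=c2w((.0475,0,.30));q2,e=ik(H,Rh,[1,28,57,0,95,-20])
qrows(q,q2,14,p0,R0)
E
python3 t6.py; python3 t9.py; python3 -c "
from h import *
snap('side','p_side',(180,420,60,260),3)
snap('wrist','p_wrist')"
```

```text
1.18
25.15 tcp case [-87.3  -0.  258.1] block [-91.1  -0.  238.1] rot [0.2219 0.0021 0.001 ] [0.83776815 1.10411807 0.07832473] -0.00015128375971302393 [-17.    2.6 109.3  40.6  40.3  26.3]
25.15 [-17.    2.6 109.3  40.6  40.3  26.3] [0.48625178 0.08246766 0.25810359]
dr [[-0.033, -0.047, -0.128], [-0.034, -0.045, -0.126], [-0.035, -0.044, -0.124], [-0.036, -0.044, -0.121], [-0.037, -0.042, -0.118], [-0.039, -0.043, -0.115], [-0.039, -0.042, -0.11], [-0.041, -0.043, -0.107], [-0.04, -0.044, -0.102], [-0.041, -0.045, -0.098]]
sl [[-0.0031, -0.014, 0.0076], [-0.0006, -0.013, 0.0066], [0.0014, -0.0118, 0.0058], [0.0033, -0.0104, 0.0049], [0.0048, -0.0089, 0.004], [0.006, -0.0074, 0.003], [0.0069, -0.0059, 0.002], [0.0076, -0.0046, 0.001], [0.0078, -0.0033, 0.0001], [0.008, -0.0022, -0.0009]]
dr [[-0.04, -0.046, -0.093], [-0.04, -0.047, -0.087], [-0.038, -0.048, -0.083], [-0.036, -0.049, -0.077]]
sl [[0.0079, -0.0013, -0.0018], [0.0075, -0.0006, -0.0028], [0.0072, -0.0001, -0.0037], [0.0066, 0.0001, -0.0045]]
```

View pics/p_side.png

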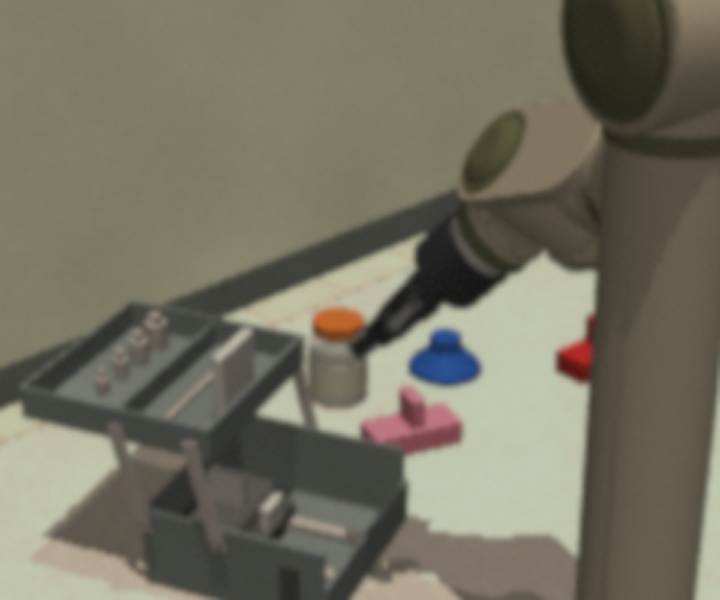

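View pics/p_wrist.png

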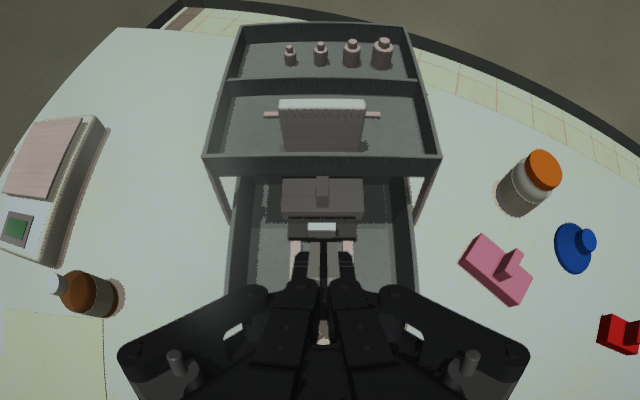

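Emit:
jog_arm:
  dr:
    - [-0.033, -0.047, -0.128]
    - [-0.034, -0.045, -0.126]
    - [-0.035, -0.044, -0.124]
    - [-0.036, -0.044, -0.121]
    - [-0.037, -0.042, -0.118]
    - [-0.039, -0.043, -0.115]
    - [-0.039, -0.042, -0.11]
    - [-0.041, -0.043, -0.107]
    - [-0.04, -0.044, -0.102]
    - [-0.041, -0.045, -0.098]
  slide:
    - [-0.003, -0.014, 0.0075]
    - [-0.0005, -0.013, 0.0065]
    - [0.0015, -0.012, 0.006]
    - [0.0035, -0.0105, 0.005]
    - [0.005, -0.009, 0.004]
    - [0.006, -0.0075, 0.003]
    - [0.007, -0.006, 0.002]
    - [0.0075, -0.0045, 0.001]
    - [0.008, -0.0035, 0]
    - [0.008, -0.002, -0.001]
  gripper: [-1, -1, -1, -1, -1, -1, -1, -1, -1, -1]

```text
time_s: 26.25
position: [0.5861, 0.1271, 0.2817]
tool_rot: [[0.988, 0.053, 0.148], [0.024, -0.982, 0.189], [0.155, -0.183, -0.971]]
ft_force: [0.5, 0.2, -0.3]
grip_width: 0.0002
```

```bash
sed -i 's/qrows(q,q2,14/qrows(q,q2,4/' t9.py; python3 t9.py
```

```text
26.25 [-3.9 21.2 69.9 11.6 81.1 -7.1] [0.58611761 0.12714504 0.28170343]
dr [[-0.04, -0.045, -0.091], [-0.04, -0.046, -0.087], [-0.038, -0.048, -0.081], [-0.037, -0.048, -0.076]]
sl [[0.0077, -0.0014, -0.0024], [0.0071, -0.0006, -0.0033], [0.0067, -0.0002, -0.0043], [0.0061, 0.0, -0.0051]]
```

Emit:
jog_arm:
  dr:
    - [-0.04, -0.045, -0.091]
    - [-0.04, -0.046, -0.087]
    - [-0.038, -0.048, -0.081]
    - [-0.037, -0.048, -0.076]
    - [0, 0, 0]
    - [0, 0, 0]
    - [0, 0, 0]
    - [0, 0, 0]
    - [0, 0, 0]
    - [0, 0, 0]
  slide:
    - [0.0075, -0.0015, -0.0025]
    - [0.007, -0.0005, -0.0035]
    - [0.0065, 0, -0.0045]
    - [0.006, 0, -0.005]
    - [0, 0, 0]
    - [0, 0, 0]
    - [0, 0, 0]
    - [0, 0, 0]
    - [0, 0, 0]
    - [0, 0, 0]
  gripper: [0.3, 0.3, 0.3, 0.3, 0.3, 0.3, 0.3, 0.3, 0.3, 0.3]

```text
time_s: 27.25
position: [0.6103, 0.1308, 0.3008]
tool_rot: [[0.932, 0.362, 0.002], [0.362, -0.932, 0.001], [0.002, -0.0, -1.0]]
ft_force: [-0.3, 0.5, -0.2]
grip_width: 0.0557
```

```bash
python3 - <<'E'
from h import *
from rig import observe
s=observe();p0=np.array(s['position']);R0=np.array(s['tool_rot'])
d=snap('wrist','q_wrist'); im=cv2.imread('pics/q_wrist.png');cv2.imwrite('pics/q_w2.png',cv2.resize(im[100:320,240:420],None,fx=3,fy=3,interpolation=2))
for y in (.035,-.035): print(wproj(d,c2w((.0475,y,.233))).round(1))
print(s['time_s'],s['position'],Ro.from_matrix(R0.T@tool(111.5,0,-1)).as_rotvec().round(4),s['grip_width'])
T=c2w((.0475,0,.212));print(T,(R0.T@(T-p0)).round(4))
E
```

```text
[325.5 167.8]
[325.9 262.5]
27.25 [0.61034555 0.13083666 0.30079344] [-0.0002 -0.0022 -0.0054] 0.055650856298508786
[0.61169483 0.13190881 0.212     ] [ 0.0014 -0.0005  0.0888]
```

View pics/q_w2.png

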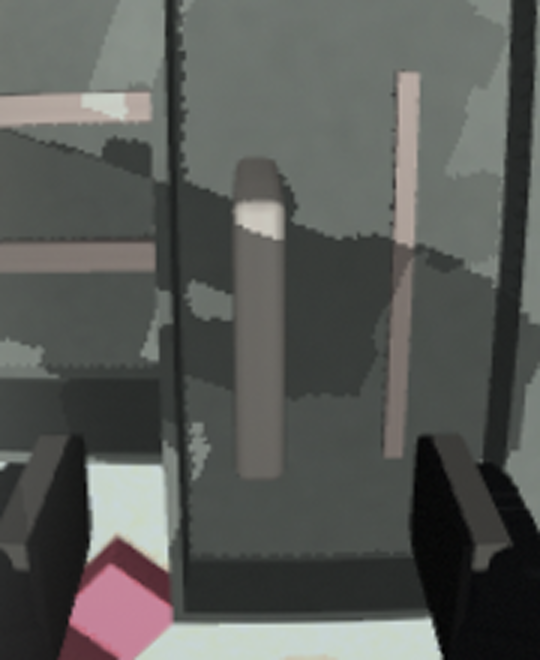

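Emit:
jog_arm:
  dr:
    - [0, -0.002, -0.005]
    - [0, 0, 0]
    - [0, 0, 0]
    - [0, 0, 0]
    - [0, 0, 0]
    - [0, 0, 0]
    - [0, 0, 0]
    - [0, 0, 0]
    - [0, 0, 0]
    - [0, 0, 0]
  slide:
    - [0.0015, 0, 0.019]
    - [0, 0, 0.025]
    - [0, 0, 0.025]
    - [0, 0, 0.014]
    - [0, 0, 0.006]
    - [0, 0, 0]
    - [0, 0, 0]
    - [0, 0, 0]
    - [0, 0, 0]
    - [0, 0, 0]
  gripper: [0.3, 0.3, 0.3, 0.3, 0.3, -1, -1, -1, -1, -1]
  force: 40

```text
time_s: 28.3
position: [0.6124, 0.1317, 0.2128]
tool_rot: [[0.93, 0.367, 0.002], [0.367, -0.93, 0.0], [0.002, 0.001, -1.0]]
ft_force: [1.7, 0.2, 5.2]
grip_width: 0.0117
```

```bash
python3 t6.py; python3 - <<'E'
import numpy as np
a=np.radians(15)
N=28; qs=1.54*(1+np.cos(np.pi*np.arange(N+1)/N))/2
x=105*(np.cos(a)-np.cos(a+qs));z=105*(np.sin(a+qs)-np.sin(a))
print(np.c_[np.diff(x),-np.diff(z)].round(1).tolist(),np.diff(qs).min()*10,x[0],z[0])
E
```

```text
1.6
28.3 tcp case [ 48.   -0.5 212.8] block [ 44.2  -0.5 192.8] rot [0.7473 0.7466 1.4392] [1.65326935 0.17595335 5.17265221] 0.011717487480618701 [  1.3  30.7  64.3   0.   84.9 -20.2]
[[-0.5, -0.1], [-1.5, -0.3], [-2.5, -0.5], [-3.4, -0.6], [-4.3, -0.6], [-5.2, -0.5], [-6.0, -0.2], [-6.8, 0.2], [-7.4, 0.7], [-7.8, 1.3], [-8.1, 2.0], [-8.3, 2.8], [-8.2, 3.6], [-8.0, 4.3], [-7.6, 5.0], [-7.0, 5.5], [-6.4, 5.9], [-5.6, 6.2], [-4.9, 6.3], [-4.1, 6.2], [-3.4, 5.9], [-2.7, 5.4], [-2.1, 4.8], [-1.5, 4.1], [-1.1, 3.3], [-0.7, 2.4], [-0.4, 1.5], [-0.1, 0.5]] -0.8621264659954686 125.46238758530454 75.03490939973503
```

Emit:
jog_arm:
  dr:
    - [0, 0, 0]
    - [0, 0, 0]
    - [0, 0, 0]
    - [0, 0, 0]
    - [0, 0, 0]
    - [0, 0, 0]
    - [0, 0, 0]
    - [0, 0, 0]
    - [0, 0, 0]
    - [0, 0, 0]
  slide:
    - [-0.0005, 0, -0.0001]
    - [-0.0015, 0, -0.0003]
    - [-0.0025, 0, -0.0005]
    - [-0.0034, 0, -0.0006]
    - [-0.0043, 0, -0.0006]
    - [-0.0052, 0, -0.0005]
    - [-0.006, 0, -0.0002]
    - [-0.0068, 0, 0.0002]
    - [-0.0074, 0, 0.0007]
    - [-0.0078, 0, 0.0013]
  gripper: [-1, -1, -1, -1, -1, -1, -1, -1, -1, -1]

```text
time_s: 29.3
position: [0.5695, 0.1148, 0.213]
tool_rot: [[0.93, 0.367, 0.001], [0.367, -0.93, -0.0], [0.001, 0.001, -1.0]]
ft_force: [-0.1, -0.9, 4.4]
grip_width: 0.0113
```

Emit:
jog_arm:
  dr:
    - [0, 0, 0]
    - [0, 0, 0]
    - [0, 0, 0]
    - [0, 0, 0]
    - [0, 0, 0]
    - [0, 0, 0]
    - [0, 0, 0]
    - [0, 0, 0]
    - [0, 0, 0]
    - [0, 0, 0]
  slide:
    - [-0.0081, 0, 0.002]
    - [-0.0083, 0, 0.0028]
    - [-0.0082, 0, 0.0036]
    - [-0.008, 0, 0.0043]
    - [-0.0076, 0, 0.005]
    - [-0.007, 0, 0.0055]
    - [-0.0064, 0, 0.0059]
    - [-0.0056, 0, 0.0062]
    - [-0.0049, 0, 0.0063]
    - [-0.0041, 0, 0.0062]
  gripper: [-1, -1, -1, -1, -1, -1, -1, -1, -1, -1]

```text
time_s: 30.3
position: [0.5061, 0.0899, 0.1636]
tool_rot: [[0.93, 0.367, -0.0], [0.367, -0.93, 0.0], [0.0, -0.0, -1.0]]
ft_force: [1.6, -1.6, -3.7]
grip_width: 0.0117
```

```bash
python3 t6.py
```

```text
0.92
30.3 tcp case [-66.2  -0.4 163.6] block [-70.   -0.4 143.6] rot [0.7483 0.7488 1.4381] [ 1.60590539 -1.56347185 -3.6628307 ] 0.011686008545861815 [ -3.2  22.5  87.4   0.   70.1 -24.7]
```

Emit:
jog_arm:
  dr:
    - [0, 0, 0]
    - [0, 0, 0]
    - [0, 0, 0]
    - [0, 0, 0]
    - [0, 0, 0]
    - [0, 0, 0]
    - [0, 0, 0]
    - [0, 0, 0]
    - [0, 0, 0]
    - [0, 0, 0]
  slide:
    - [-0.0034, 0, 0.0059]
    - [-0.0027, 0, 0.0054]
    - [-0.0021, 0, 0.0048]
    - [-0.0015, 0, 0.0041]
    - [-0.0011, 0, 0.0033]
    - [-0.0007, 0, 0.0024]
    - [-0.0003, 0, 0.001]
    - [0, 0, 0.0005]
    - [0, 0, 0]
    - [0, 0, 0]
  gripper: [-1, -1, -1, -1, -1, -1, -1, -1, -1, -1]

```text
time_s: 31.3
position: [0.496, 0.0858, 0.1376]
tool_rot: [[0.93, 0.367, 0.002], [0.367, -0.93, 0.0], [0.002, 0.0, -1.0]]
ft_force: [4.4, 1.0, 2.7]
grip_width: 0.0114
```

```bash
python3 t6.py;  python3 -c "
from h import *
snap('side','r_side',(200,340,150,280),5)"
```

```text
4.4
31.3 tcp case [-77.1  -0.5 137.6] block [-80.9  -0.5 117.6] rot [0.7471 0.7467 1.4391] [4.35286469 0.95678197 2.69645449] 0.011383972907529018 [ -3.7  23.3  91.2   0.   65.4 -25.2]
```

View pics/r_side.png

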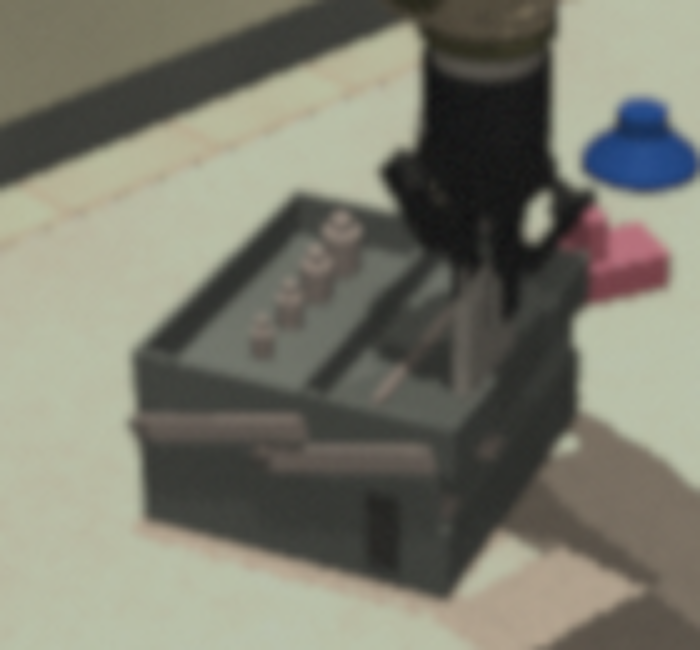

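Emit:
jog_arm:
  dr:
    - [0, 0, 0]
    - [0, 0, 0]
    - [0, 0, 0]
    - [0, 0, 0]
    - [0, 0, 0]
    - [0, 0, 0]
    - [0, 0, 0]
    - [0, 0, 0]
    - [0, 0, 0]
    - [0, 0, 0]
  slide:
    - [0, 0, 0.0005]
    - [0, 0, 0.0005]
    - [0, 0, 0]
    - [0, 0, 0]
    - [0, 0, 0]
    - [0, 0, 0]
    - [0, 0, 0]
    - [0, 0, 0]
    - [0, 0, 0]
    - [0, 0, 0]
  gripper: [-1, -1, -1, -1, -1, 0.3, 0.3, 0.3, 0.3, 0.3]

```text
time_s: 32.35
position: [0.495, 0.0856, 0.1359]
tool_rot: [[0.93, 0.367, -0.001], [0.367, -0.93, 0.0], [-0.001, -0.0, -1.0]]
ft_force: [-0.7, -0.5, -0.4]
grip_width: 0.056
```

Emit:
jog_arm:
  dr:
    - [0, 0, 0]
    - [0, 0, 0]
    - [0, 0, 0]
    - [0, 0, 0]
    - [0, 0, 0]
    - [0, 0, 0]
    - [0, 0, 0]
    - [0, 0, 0]
    - [0, 0, 0]
    - [0, 0, 0]
  slide:
    - [0, 0, -0.01]
    - [0, 0, -0.02]
    - [0, 0, -0.025]
    - [0, 0, -0.025]
    - [0, 0, -0.025]
    - [-0.02, 0, -0.025]
    - [-0.03, 0, 0]
    - [-0.03, 0, 0]
    - [-0.02, 0, 0]
    - [0, 0, 0]
  gripper: [0.3, 0.3, 0.3, 0.3, 0.3, 0.3, 0.3, 0.3, 0.3, 0.3]

```text
time_s: 33.35
position: [0.4006, 0.0487, 0.2671]
tool_rot: [[0.931, 0.366, 0.001], [0.366, -0.931, -0.0], [0.001, 0.001, -1.0]]
ft_force: [0.2, -0.2, -0.2]
grip_width: 0.0555
```

```bash
python3 t6.py;  python3 -c "
from h import *
snap('side','s_side',(200,340,150,280),5);snap('top','s_top');d=snap('wrist','s_wrist')
for p in [(-.105,.105,.122),(-.105,-.105,.122),(.1,.105,.122),(.1,-.105,.122),(-.078,.035,.158),(-.078,-.035,.158)]: print(wproj(d,c2w(p)).round(1))"
```

```text
0.16
33.35 tcp case [-1.794e+02 -1.000e-01  2.671e+02] block [-1.832e+02 -1.000e-01  2.471e+02] rot [0.7487 0.7474 1.4378] [ 0.2438393  -0.18328104 -0.1918096 ] 0.055464856807076655 [-10.    5.7  92.4  -0.   81.9 -31.5]
[404.3  74.9]
[391.1 282.9]
[571.8  99.4]
[542.1 269.3]
[443.7 158.9]
[435.  236.8]
```

View pics/s_side.png

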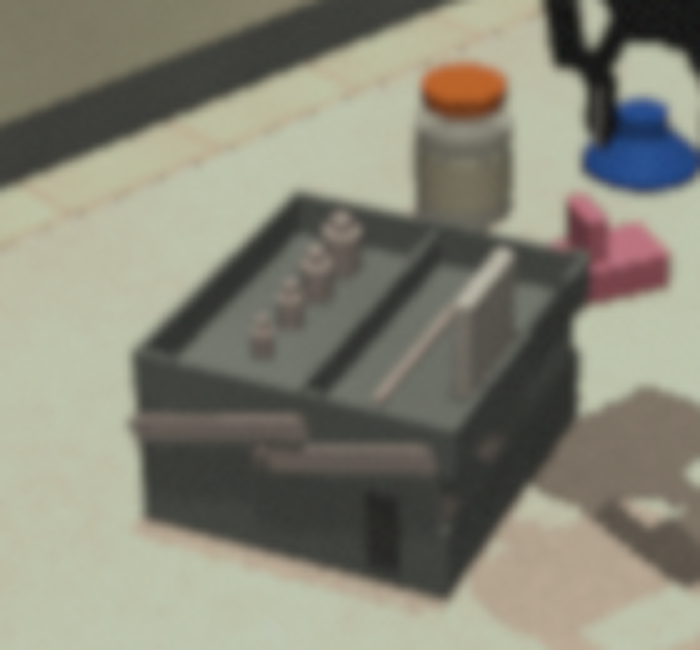

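View pics/s_top.png

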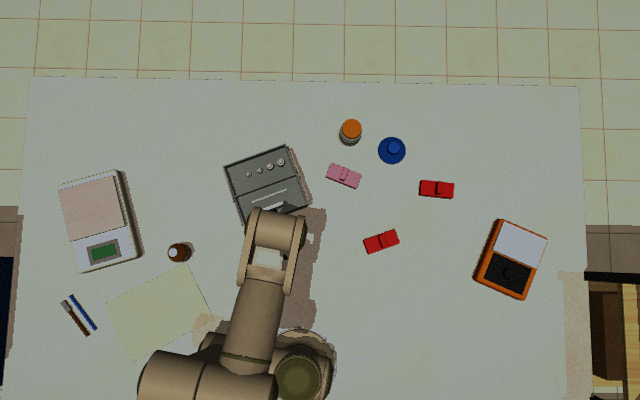

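View pics/s_wrist.png

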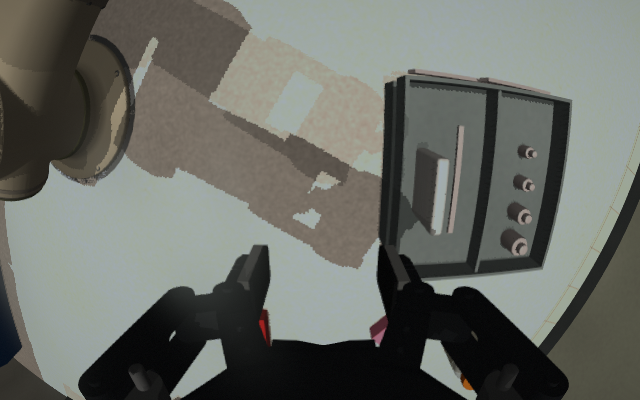

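The tray looks fully down, and the bystanders sit where they started. To confirm it's closed, I'll compare this view with the start picture.

```bash
python3 - <<'E'
from h import *
a=cv2.cvtColor(cv2.imread('pics/a_side.png'),6).astype(np.float32)
d=snap('side','u_side');b=cv2.cvtColor(d['pixels'],6).astype(np.float32)
for n,(x0,x1,y0,y1) in dict(tray=(228,316,186,236),base=(228,316,236,266),jar=(280,304,160,195),funnel=(314,342,168,190),flask=(236,266,285,332)).items():
    print(n,cv2.phaseCorrelate(a[y0:y1,x0:x1].copy(),b[y0:y1,x0:x1].copy()))
E
```

```text
tray ((-0.014346554163537917, 0.09557067846981582), 0.9782115513483683)
base ((0.390786007940946, -0.06385681279907018), 0.7185681378399884)
jar ((0.006433950577255487, -0.05503273026661404), 0.9986221535062348)
funnel ((-0.5048684509803358, -0.2026395516073869), 0.48500629928376937)
flask ((0.023801255485084383, -0.06421886860860226), 0.916179507639673)
```

```bash
python3 -c "
from rig import env
print(env.close_job())"
```

```text
the job is handed in; nothing more can be done
None
```

The block is packed and the tray is down. I handed the job in at about 33 s with the gripper clear of everything.

- **Tray opening:** I swung it up and back past centre. It stayed open by its weight the whole time I worked under it.
- **Block:** I picked it up by its fin with the tool leaning 55° and set it upright on both rails. It was parallel to the case and about 13 mm short of the fixed jaw. Contact with the rails was light: the vertical wrist force went from -3.5 to +5.5 N. I saw no contact with the raised tray.
- **Clamping:** I pushed the sliding jaw in with the shut fingertips until the force rose sharply with no further travel. The final push was about 20.6 N, and in the picture the block sat flush against the fixed jaw.
- **Tray closing:** I lowered it along its arc at under 1 rad/s. In the side view it is within 0.1 pixel of its closed picture from the start.

**Checks that were weaker or disagreed:**
- **Jaw travel:** by my estimate of where the case is, the jaw stopped about 3 mm farther in than the nominal 0.030 m. I put that down to errors in the case position and fingertip contact point, because the force rise and the pictures both showed the block home.
- **Force on the fixed jaw:** I could not read this directly. I inferred it from the push force.
- **Bystanders:** the jar and flask had not moved, to within 0.1 pixel. The gripper partly hid the funnel in the side view, so that match was poor (0.5 pixel off). In the top view the funnel and the red and pink look-alikes were where they started.

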